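# Refit the belt cover of the burnishing machine

## Robot

A 6-joint arm with a two-finger parallel gripper is mounted at the origin on the work surface; the furniture and walls round the work are solid. World frame = base frame: x ahead of the robot, y to its left, z up, the work surface at z = 0. Lengths are in m, angles in rad, forces in N, time in s.
With the tool pointing down it reaches from about 0.3 to 0.825 m from the base axis. Payload 5.4 kg.
Tool frame: the origin (TCP) lies midway between the tips of the shut fingers; the grasp point (between the pads) lies 19 mm behind it; y points along the fingers, x is the direction in which the jaws open and shut, and the axes are right-handed (so a half turn about y gives the same grasp; the last joint's range is limited). The gripper opens to 92 mm and grips with 3 to 60 N. Pads are 20 mm wide; open, the fingers measure 128 mm over their backs; the gripper's body (75 mm by 189 mm) begins 69 mm behind the grasp point.
Start: joints at [-1.55, 0.158, 1.597, -0, 1.386, -0.21], TCP at [0.132, -0.56, 0.186] pointing down, gripper open.
Joint ranges: [-2.91, 2.91], [-0.94, 2.29], [0.18, 2.7], [-1.29, 4.43], [0.17, 2.64], [-3, 3]. Speed limits (rad/s): [2.57, 2.57, 3.14, 3.14, 3.14, 3.14].

## Interface

Orientations are given as a rotation vector (axis times angle).
In Python, from workcell import arm gives the robot as it stands. The module is installed in compiled form; this text tells all that it offers.
- The arm moves only by the shell command python3 -m pendant 'ROWS' [OPENING] [FORCE]. ROWS is JSON, a list of rows, each an object with "translation": the shift along the tool's x, y, z in units of 0.8 m (1.0 is 0.8 m), a list of three; "dr": the turn, a rotation vector about the tool's x, y, z in units of 180 degrees (1.0 is 180 degrees), a list of three. In form: [{"translation": [x, y, z], "dr": [wx, wy, wz]}, ...]. A call has 1 to 12 rows; each row is the pose to reach, as a shift and turn from the pose commanded when the call began, along the tool's axes at that moment, turning the shorter way round; what a row does not reach only later rows make up. A row lasts 1/10 s, in which the tool goes at most 50 mm and 8.59 degrees, less where a joint would pass 70% of its speed; a pose out of reach is approached as far as the arm can. A call with a number of a shift or a turn outside -1 to 1 is refused whole. A call with a gripper value outside its range is refused whole. OPENING is the opening, from 0 (shut) to 1 (fully open), set as the call begins (- or left out, the last holds). The fingers move at their own pace and stop on an object; FORCE is the grip in N (left out, the last holds). Time passes only in rows, so rows that repeat a pose let the fingers close. It gives the time, the measured TCP pose, the force and the opening at its end, in the units of the state.
- arm.sense(): the state, without advancing time (a new reading comes with each control period).
- arm.capture(name): name is "scene" or "top" or "wrist"; returns a dict with "frame" (400x640x3 uint8, red, green, blue), "range_z" (400x640 float32, m along the optical axis (not along the pixel's ray), 0 where there is no reading), "vfov" (degrees; the focal length in pixels is half the picture's height over the tangent of half this angle, whatever the lens; pixels are square), "cx", "cy" (the principal point, pixels), "xyz" and "attitude" of the camera in the world. Camera axes: x right, y up, looking along -z (the intrinsics and any distortion apply to the point x, -y, -z); pixel columns grow to the right and rows downward; lengths in m; the calibration is good to about 2 mm. A picture is of the moment at which its call begins.
- arm.finish_job(): hands the job in, once; it reports no verdict.
The state is a dict: "clock": time; "joints": joint angles; "qvel": joint speeds; "joint_torque": joint torques, N m; "tool_pos": TCP position; "orientation": TCP orientation; "force": force on the tool from outside, world axes, zero at the start; "torque": the same for the moment, N m; "width": finger opening in m.
Only numpy, scipy, OpenCV 4.12 (cv2) and the standard library are available. Lean on these libraries where they do the work, as an engineer would, in place of code of your own. Each camera call takes 0.05 s, during which the arm holds its last target.

## Task

The belt cover of the small burnishing machine is stowed under the low plywood riser with only its lip end showing. Draw it out by that end, lay it flat on the slab or bench and let go, then take it by its black handle, hook its steel lip under the steel ledge at the low end of the machine's sloping bay with the upper end still raised, and swing the upper end down until the cover lies fully home. Lower it gently rather than letting it fall shut, and do not disturb the beeswax, sanding block or thread spool.

Things in the scene. Friction and masses are not known exactly. Their poses are not given: they have to be found in the camera images.
- cover: loose belt cover, 160 g, blue plate 140 (x) x 56 (y) x 10 (z) mm, plain square sides, with a steel lip and a black handle. Origin: centre of the plate's underside. +x runs from the lip to the upper end, +z is the outer (handle) face, up at the start. It starts flat on the slab under the riser, handle hidden; the lip and 45 to 57 mm of plate stick out
- cover_mid (a point): centre of the blue plate, half-way through its thickness (5 mm above the underside)
- cover_handle (a point): centre of the black bar handle that stands on the outer face: x = +15, y = 0, z = 22 mm in the cover's frame. 14 mm thick in x, 40 mm long in y, from z = 10 to z = 35, its flat sides facing +x and -x
- cover_lip (a point): middle of the lip's front edge, x = -86, z = 2.5 mm in the cover's frame. The lip is a flat steel tongue that continues the plate's underside from x = -70 to -86: 40 mm wide (y), 5 mm thick (z 0 to 5)
- cover_top (a point): middle of the upper end of the plate, at its underside: x = +70, z = 0 in the cover's frame
- bay: open belt bay of the fixed green burnishing machine, tilted 14 degrees: x up the slope, z out of the bay. Home, the cover's frame coincides with it (2 mm play in x, 2.5 mm in y each way), underside resting on rails at z = 0. Side walls 10 mm high, flared, 98 mm over all; upper end wall: face x = +72.5, top z = 9.5, so the cover cannot go in flat. Origin 66 mm above the bench
- ledge (a point): middle of the inner edge of the steel ledge across the bay's low end, at its underside: x = -75, z = 10 mm in the bay's frame. The ledge reaches from there to x = -98, top at z = 15. Below it: floor at z = 0, end wall at x = -88. With the lip fully in, the cover can be tilted up to about 25 degrees from the bay. Motor and wheel behind are lower than the bay's upper end
- riser: fixed low plywood riser on the slab, origin on the slab under its centre: top board 90 (x) x 120 (y) mm, its upper face 58 mm above the slab, 46 mm clear below, side cheeks 12 mm thick at y = +-54. The cover comes out toward the riser's -x, whose open front is at x = -45
- wax: yellow block of beeswax, 38 x 55 x 22 mm, lying on the riser's top board; origin at its underside; leave it alone
- sander: beech sanding block, 35 x 86 x 27 mm; origin at its underside; leave it alone
- thread: spool of orange thread, 65 x 54 x 44 mm, standing; origin at its underside; leave it alone
- slab: fixed pale stone slab lying level on the bench, 190 (x) x 275 (y) x 22 (z) mm, origin at the centre of its underside; riser and cover stand on its top, 22 mm above the bench

How it is judged:
On the way, in this order (a step that is already met when the one before it is completed fails the run):
1. the cover is drawn clear of the riser, lies flat on slab or bench and is let go (horizontal distance between cover and riser above 0.1 m and height (world z) of cover_mid below 0.04 m and angle between cover's own z axis and vertical below 0.2 rad and contact force between the fingers and cover below 0.1 N), for 0.2 s.
2. the lip is under the ledge while the upper end is still raised (x of cover_lip in the frame of bay between -0.095 and -0.077 m and z of cover_lip in the frame of bay between -0.003 and 0.0085 m and z of cover_top in the frame of bay above 0.01 m), for 0.1 s.
At the end, for the whole second after the job is handed in: the cover lies at rest and let go in the bay, within 6 mm of its home position and 0.05 rad of flush, lip at least 5 mm under the ledge, upper end down on its rest to within 3 mm (distance between cover and bay below 0.006 m and x of cover_lip in the frame of bay below -0.08 m and z of cover_lip in the frame of bay below 0.006 m and z of cover_top in the frame of bay below 0.003 m and angle between the z axis of cover and the z axis of bay, either way round below 0.05 rad and linear speed of cover below 0.01 m/s); the robot touches nothing.
It fails at once if the cover falls shut (turns faster than 2.5 rad/s within 4 cm of its seat, upper end still over 8 mm open) (angular speed of cover above 2.5 rad/s and distance between cover and bay below 0.04 m and z of cover_top in the frame of bay above 0.008 m).
It fails at once if the beeswax is shifted by 2 cm (distance of wax from where it was at the start of the episode above 0.02 m).
It fails at once if the sanding block is shifted by 2 cm (distance of sander from where it was at the start of the episode above 0.02 m).
It fails at once if the thread spool is shifted by 2 cm (distance of thread from where it was at the start of the episode above 0.02 m).
It also fails if it takes over 64 s, if anything falls off the work surface, if the arm or the gripper's body presses on something with over 40 N, if the wrist force passes 120 N, or if a joint passes its speed limit or range.

## Working session

There is one attempt and no reset: what is moved stays moved. The work goes in short steps, Python scripts to look and compute and a shell command to move; the robot and the scene stay as the last step left them, time stands still between calls to the robot, and variables do not carry over. Pictures are saved under pics/ and viewed, and the job is handed in when it is done.

```bash
mkdir -p pics
cat > h.py <<'E'
import numpy as np, cv2
from scipy.spatial.transform import Rotation as R
from workcell import arm
def cap(n,save=None):
    c=arm.capture(n)
    if save: cv2.imwrite('pics/'+save,c['frame'][:,:,::-1])
    return c
def Rm(c):
    a=np.array(c['attitude'],float)
    return a if a.shape==(3,3) else (R.from_rotvec(a).as_matrix() if a.size==3 else R.from_quat(a).as_matrix())
def cloud(c):
    h,w=c['range_z'].shape; f=h/2/np.tan(np.radians(c['vfov'])/2)
    u,v=np.meshgrid(np.arange(w),np.arange(h)); z=c['range_z']
    P=np.stack([(u-c['cx'])/f*z,-(v-c['cy'])/f*z,-z],-1)
    P=P@Rm(c).T+np.array(c['xyz']); P[z==0]=np.nan
    return P
E
python3 - <<'E'
from h import *
s=arm.sense()
for k,v in s.items(): print(k,np.round(v,4))
for n in ['scene','top','wrist']:
    c=cap(n,n+'0.png'); print(n,{k:(v if np.size(v)<10 else np.shape(v)) for k,v in c.items()})
    np.savez(n+'0.npz',**c)
E
```

```text
clock 0.0
joints [-1.5501  0.159   1.5982 -0.      1.3862 -0.2101]
qvel [-0.0009 -0.0004 -0.0016  0.0004  0.001  -0.001 ]
joint_torque [-2.00000e-04 -3.85564e+01 -3.22106e+01  7.01000e-02  3.79000e-02
 -1.00000e-04]
tool_pos [ 0.1315 -0.5591  0.1848]
orientation [-1.3081  1.0383 -1.0363]
force [-0.0732  0.1924  0.9638]
torque [-0.0369  0.0632 -0.0179]
width 0.0915
scene {'frame': (400, 640, 3), 'range_z': (400, 640), 'vfov': 44.8250690895256, 'cx': 318.8164909396145, 'cy': 196.96042234526135, 'xyz': array([-0.22757706,  0.58449525,  0.45316602]), 'attitude': array([ 0.66564945, -1.19155044, -1.81217851])}
top {'frame': (400, 640, 3), 'range_z': (400, 640), 'vfov': 42.43897734858853, 'cx': 325.00623324103606, 'cy': 205.03158899093256, 'xyz': array([0.35403158, 0.12843555, 1.12760212]), 'attitude': array([ 0.10681025, -0.08963229, -1.59206822])}
wrist {'frame': (400, 640, 3), 'range_z': (400, 640), 'vfov': 62.71404722135709, 'cx': 318.8675050116056, 'cy': 203.53021758788452, 'xyz': array([ 0.20552822, -0.54345657,  0.38403092]), 'attitude': array([-0.22620711,  0.18320984, -1.3314845 ])}
```

View pics/top0.png

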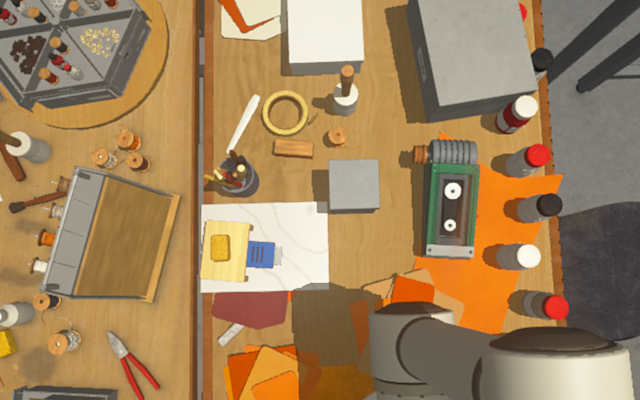

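View pics/scene0.png

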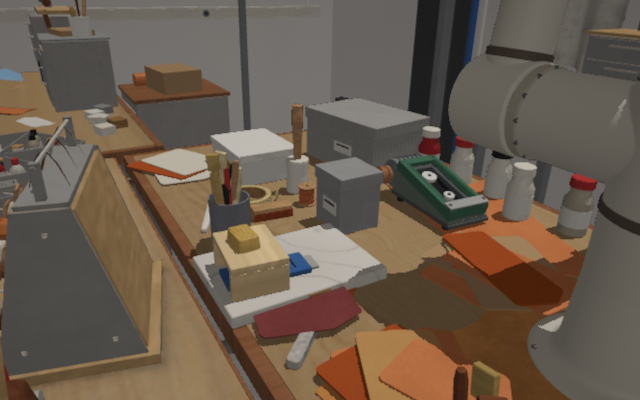

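View pics/wrist0.png

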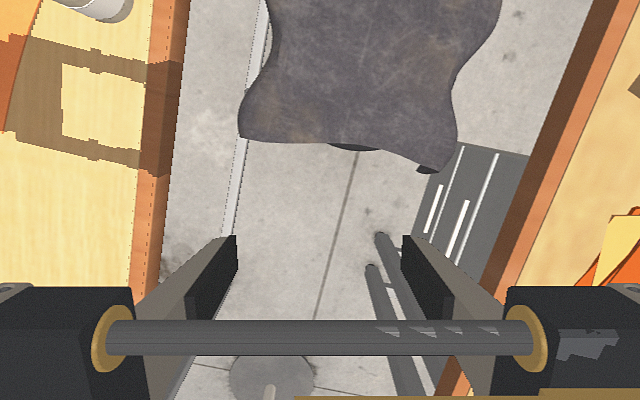

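```bash
cat > m.py <<'E'
from h import *
c=dict(np.load('top0.npz')); P=cloud(c)
for n,(u,v) in dict(bench=(300,190),slabTR=(326,206),slabBR=(326,289),slabmid=(310,270),slabTL=(203,207),slabBL=(204,287),rTL=(209,222),rTR=(248,224),rBR=(248,279),rBL=(204,279),wax=(220,248),blue=(255,255),lip=(279,256),box=(355,185),boxTL=(331,163),boxBR=(376,206),mach=(450,160),machlow=(450,250),sand=(293,148),thread=(337,137),cup=(230,180),bigbox=(470,60),knife=(345,100),wheel=(455,150), bay=(452,225)).items():
    print(n,(u,v),np.round(P[v,u],4))
hsv=cv2.cvtColor(c['frame'],cv2.COLOR_RGB2HSV)
m=cv2.inRange(hsv,(105,120,60),(125,255,255)); 
ys,xs=np.nonzero(m); k=(xs>240)&(xs<300)&(ys>230)&(ys<280); q=P[ys[k],xs[k]]
print(k.sum(),xs[k].min(),xs[k].max(),ys[k].min(),ys[k].max()); print(np.nanmin(q,0),np.nanmax(q,0),np.nanmedian(q,0))
cv2.imwrite('pics/topcropL.png',cv2.resize(c['frame'][195:300,195:335,::-1],None,fx=5,fy=5,interpolation=cv2.INTER_CUBIC))
cv2.imwrite('pics/topcropR.png',cv2.resize(c['frame'][125:270,395:495,::-1],None,fx=4,fy=4,interpolation=cv2.INTER_CUBIC))
E
python3 m.py
```

```text
bench (300, 190) [0.5303 0.1937 0.0006]
slabTR (326, 206) [0.4907 0.1368 0.021 ]
slabBR (326, 289) [0.3133 0.1409 0.0225]
slabmid (310, 270) [0.354  0.1741 0.0208]
slabTL (203, 207) [0.4952 0.4043 0.0191]
slabBL (204, 287) [0.3234 0.3997 0.0243]
rTL (209, 222) [0.4559 0.3757 0.0838]
rTR (248, 224) [0.4503 0.2967 0.0794]
rBR (248, 279) [0.3382 0.3053 0.0291]
rBL (204, 279) [0.3402 0.3994 0.0259]
wax (220, 248) [0.4015 0.349  0.1026]
blue (255, 255) [0.3884 0.2901 0.0295]
lip (279, 256) [0.3851 0.2392 0.0282]
box (355, 185) [0.5191 0.0777 0.1191]
boxTL (331, 163) [0.5634 0.1242 0.1251]
boxBR (376, 206) [0.4758 0.0378 0.1219]
mach (450, 160) [ 0.571  -0.1198  0.0892]
machlow (450, 250) [ 0.3883 -0.1166  0.0607]
sand (293, 148) [0.6197 0.206  0.0258]
thread (337, 137) [0.6369 0.1095 0.0448]
cup (230, 180) [0.5332 0.3236 0.1309]
bigbox (470, 60) [ 0.7602 -0.1565  0.1456]
knife (345, 100) [0.7076 0.0912 0.078 ]
wheel (455, 150) [ 0.592  -0.1315  0.0877]
bay (452, 225) [ 0.4401 -0.1244  0.0566]
437 247 273 242 267
[0.36221969 0.25105616 0.02604831] [0.41619168 0.30708032 0.03808304] [0.38913409 0.2708406  0.03231275]
```

```bash
ls pics
```

```text
scene0.png
top0.png
topcropL.png
topcropR.png
wrist0.png
```

View pics/topcropL.png

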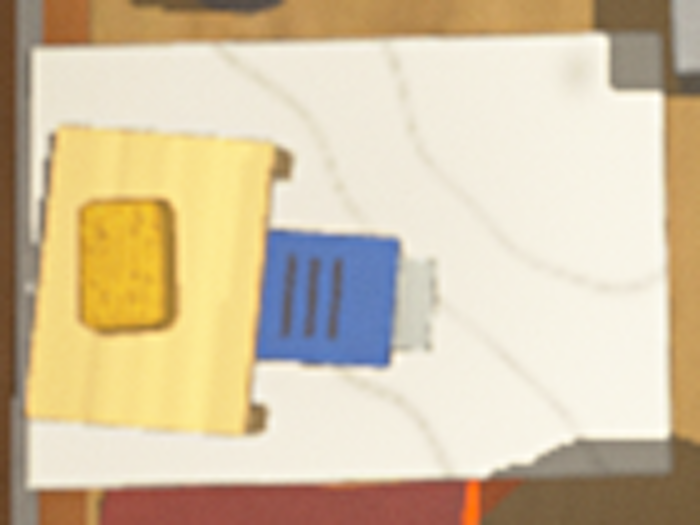

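View pics/topcropR.png

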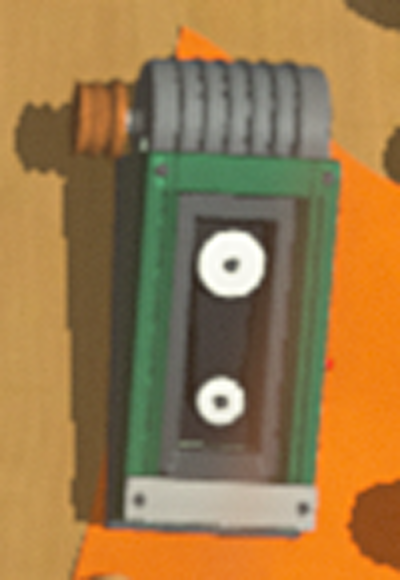

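```bash
cat >> h.py <<'E'
def ray(c,uv,z):
    h,w=c['range_z'].shape; f=h/2/np.tan(np.radians(c['vfov'])/2)
    uv=np.atleast_2d(np.array(uv,float)); o=np.array(c['xyz'])
    d=np.stack([(uv[:,0]-c['cx'])/f,-(uv[:,1]-c['cy'])/f,-np.ones(len(uv))],-1)@Rm(c).T
    return o+d*((z-o[2])/d[:,2])[:,None]
def toolaxes():
    s=arm.sense(); M=R.from_rotvec(s['orientation']).as_matrix(); return np.array(s['tool_pos']),M,s
def plan(p,M,rnd=4):
    """units for moving tool to world p, matrix M"""
    t,T,s=toolaxes()
    d=T.T@(np.array(p)-t)/0.8; r=R.from_matrix(T.T@M).as_rotvec()/np.pi
    print('translation',np.round(d,4).tolist(),'dr',np.round(r,4).tolist(), 'rows lin',np.linalg.norm(d)*.8/.05,'rot',np.linalg.norm(r)*180/8.59)
E
python3 - <<'E'
from h import *
t,T,s=toolaxes(); print(t,'\n',T.round(3))
c=dict(np.load('top0.npz')); P=cloud(c); hsv=cv2.cvtColor(c['frame'],cv2.COLOR_RGB2HSV)
m=cv2.inRange(hsv,(105,100,50),(125,255,255)); roi=np.zeros_like(m); roi[230:280,243:300]=1; m*=roi
m=cv2.morphologyEx(m,cv2.MORPH_CLOSE,np.ones((5,5)))
cs,_=cv2.findContours(m,0,1); k=max(cs,key=cv2.contourArea)
r=cv2.boxPoints(cv2.minAreaRect(k)); print(r, ray(c,r,.032).round(4))
# ledge
crn=np.array([[125,480],[318,488],[313,530],[122,523]])/4+[395,125]
print('ledge',crn,ray(c,crn,.062).round(4))
fr=np.array([[150,155],[340,162]])/4+[395,125]
print('upper',ray(c,fr,.095).round(4))
rr=np.array([[57,126],[275,145],[247,435],[25,415]])/5+[195,195]
print('riser',ray(c,rr,.080).round(4))
# ledge plane and frame heights
for (u,v) in [(430,247),(450,248),(470,249),(450,254),(436,220),(477,225),(441,170),(480,175),(436,235),(441,190),(477,235),(479,195)]: print((u,v),P[v,u].round(4),c['frame'][v,u])
E
```

```text
[ 0.13149084 -0.55922311  0.18503986] 
 [[ 0.229 -0.     0.973]
 [-0.973  0.001  0.229]
 [-0.001 -1.     0.   ]]
[[246.56813 265.91052]
 [248.11678 241.13232]
 [273.6421  242.72766]
 [272.09344 267.50586]] [[0.3657 0.3078 0.032 ]
 [0.418  0.3042 0.032 ]
 [0.4133 0.2499 0.032 ]
 [0.3611 0.2537 0.032 ]]
ledge [[426.25 245.  ]
 [474.5  247.  ]
 [473.25 257.5 ]
 [425.5  255.75]] [[ 0.3997 -0.0681  0.062 ]
 [ 0.3933 -0.1669  0.062 ]
 [ 0.3719 -0.163   0.062 ]
 [ 0.3777 -0.0655  0.062 ]]
upper [[ 0.5629 -0.0825  0.095 ]
 [ 0.5569 -0.1785  0.095 ]]
riser [[0.4601 0.3819 0.08  ]
 [0.4501 0.2925 0.08  ]
 [0.3331 0.3044 0.08  ]
 [0.3431 0.3942 0.08  ]]
(430, 247) [ 0.3955 -0.0759  0.0604] [190 185 170]
(450, 248) [ 0.3924 -0.1164  0.0627] [197 189 172]
(470, 249) [ 0.3893 -0.157   0.0633] [201 195 180]
(450, 254) [ 0.3802 -0.1168  0.0581] [194 182 166]
(436, 220) [ 0.4508 -0.0905  0.0629] [ 91 101  85]
(477, 225) [ 0.4432 -0.1917  0.0021] [244 127  22]
(441, 170) [ 0.5495 -0.0989  0.0956] [ 78 132  93]
(480, 175) [ 0.5528 -0.2032  0.0077] [233 123  37]
(436, 235) [ 0.4202 -0.0906  0.0548] [104 100  92]
(441, 190) [ 0.5115 -0.1013  0.0752] [107 107 102]
(477, 235) [ 0.4214 -0.1903  0.0024] [246 135  19]
(479, 195) [ 0.5085 -0.1986  0.007 ] [243 126  30]
```

```bash
cat >> h.py <<'E'
def down(yaw):
    c,s=np.cos(yaw),np.sin(yaw); x=np.array([c,s,0]); y=np.array([0,0,-1.]); return np.stack([x,y,np.cross(x,y)],1)
E
python3 -c "
from h import *
plan((.45,-.20,.30),down(0))"
```

```text
translation [-0.3463, -0.1431, 0.4903] dr [-0.0004, -0.4265, -0.0003] rows lin 9.873300582785525 rot 8.937941191067672
```

```bash
python3 -m pendant '[{"translation":[-0.346,-0.143,0.49],"dr":[0,-0.4265,0]},{"translation":[-0.346,-0.143,0.49],"dr":[0,-0.4265,0]},{"translation":[-0.346,-0.143,0.49],"dr":[0,-0.4265,0]},{"translation":[-0.346,-0.143,0.49],"dr":[0,-0.4265,0]},{"translation":[-0.346,-0.143,0.49],"dr":[0,-0.4265,0]},{"translation":[-0.346,-0.143,0.49],"dr":[0,-0.4265,0]},{"translation":[-0.346,-0.143,0.49],"dr":[0,-0.4265,0]},{"translation":[-0.346,-0.143,0.49],"dr":[0,-0.4265,0]},{"translation":[-0.346,-0.143,0.49],"dr":[0,-0.4265,0]},{"translation":[-0.346,-0.143,0.49],"dr":[0,-0.4265,0]},{"translation":[-0.346,-0.143,0.49],"dr":[0,-0.4265,0]},{"translation":[-0.346,-0.143,0.49],"dr":[0,-0.4265,0]}]' 1
python3 - <<'E'
from h import *
t,T,s=toolaxes(); print(s['clock'],t,T.round(3),s['joints'])
c=cap('wrist','w1.png'); np.savez('w1.npz',**c); print(c['xyz'],Rm(c).round(3))
E
```

```text
clock: 1.35
tool_pos: [0.4499, -0.2002, 0.3]
orientation: [-1.571, -0.001, 0.002]
force: [-0.5, -0.6, 0.0]
width: 0.0918
1.35 [ 0.44989423 -0.20016916  0.29996219] [[ 1.    -0.001 -0.002]
 [ 0.002 -0.     1.   ]
 [-0.001 -1.    -0.   ]] [-6.64160374e-01 -1.10772401e-01  1.64843258e+00 -5.87770003e-04
  1.60425981e+00 -6.66003316e-01]
[ 0.45082621 -0.12619556  0.49902333] [[ 1.    -0.002  0.001]
 [ 0.001  0.964  0.266]
 [-0.001 -0.266  0.964]]
```

View pics/w1.png

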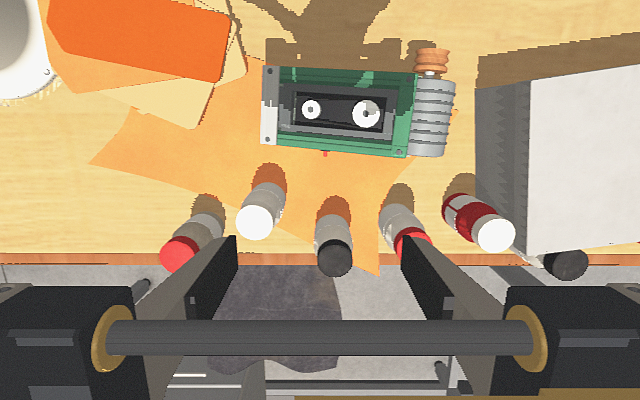

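Run:
```python
from h import *
c=dict(np.load('w1.npz')); P=cloud(c)
cv2.imwrite('pics/w1c.png',cv2.resize(c['frame'][50:170,250:465,::-1],None,fx=3.6,fy=3.6,interpolation=cv2.INTER_CUBIC))
```

```text
(no output)
```

View pics/w1c.png

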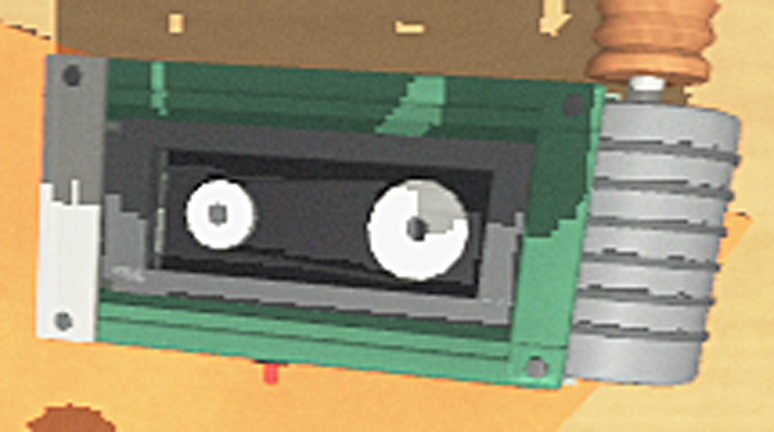

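Run:
```python
from h import *
c=dict(np.load('w1.npz')); P=cloud(c)
f=lambda L:np.array(L)/3.6+[250,50]
a=ray(c,f([(105,58),(97,342)]),.0624); b=ray(c,f([(48,56),(38,335)]),.0568)
print('inner',a.round(4),'outer',b.round(4))
g=ray(c,f([(605,85),(560,385)]),.066+.0097+.242*.083); print('upper',g.round(4), 'mids',a.mean(0),b.mean(0),g.mean(0))
for q in (a,b,g):
    d=q[0]-q[1]; print('width',np.linalg.norm(d),'bay x yaw deg',np.degrees(np.arctan2(-d[0],d[1])))
m=g.mean(0)-b.mean(0); print('axis yaw',np.degrees(np.arctan2(m[1],m[0])),np.linalg.norm(m[:2]))
for (x,y) in [(75,200),(70,300),(55,240),(80,100),(70,150),(540,300),(300,340),(560,180),(545,250),(200,330)]:
    u,v=np.round(f((x,y))).astype(int); print((x,y),P[v,u].round(4))
# fit plane to ledge
u0,v0=f((45,90));pts=[]
for x in range(52,92,4):
    for y in range(80,320,6):
        u,v=np.round(f((x,y))).astype(int); pts.append(P[v,u])
pts=np.array(pts); A=np.c_[pts[:,:2],np.ones(len(pts))]; s=np.linalg.lstsq(A,pts[:,2],rcond=None)[0]; print('ledge plane',s, pts.mean(0))
pts=[]
for (x,y) in [(x,y) for x in range(120,500,6) for y in (128,138,)]+[(x,285+ (x-120)*.07) for x in range(120,490,6)]:
    u,v=np.round(f((x,y))).astype(int); pts.append(P[v,u])
pts=np.array(pts); k=np.abs(pts[:,2]-.066)<.03; pts=pts[k]; A=np.c_[pts[:,:2],np.ones(len(pts))]; s=np.linalg.lstsq(A,pts[:,2],rcond=None)[0]; print('rails',s,pts.mean(0))
```

```text
inner [[ 0.4011 -0.0703  0.0624]
 [ 0.3952 -0.1668  0.0624]] outer [[ 0.3806 -0.0689  0.0568]
 [ 0.3727 -0.1648  0.0568]]
upper [[ 0.5642 -0.0824  0.0958]
 [ 0.5567 -0.1779  0.0958]] mids [ 0.39813543 -0.11853012  0.0624    ] [ 0.37668888 -0.11685626  0.0568    ] [ 0.56043704 -0.13015778  0.095786  ]
width 0.09669719808552582 bay x yaw deg -3.498328564280913
width 0.09617617247029912 bay x yaw deg -4.700632474480308
width 0.09585915703418464 bay x yaw deg -4.5011275096004635
axis yaw -4.140415854309359 0.18422898387537576
(75, 200) [ 0.389  -0.1176  0.0613]
(70, 300) [ 0.3852 -0.1514  0.0613]
(55, 240) [ 0.3808 -0.1312  0.0612]
(80, 100) [ 0.3913 -0.0838  0.0594]
(70, 150) [ 0.3866 -0.1004  0.0577]
(540, 300) [ 0.5482 -0.1493  0.0946]
(300, 340) [ 0.4684 -0.1643  0.0742]
(560, 180) [ 0.5523 -0.1113  0.0963]
(545, 250) [ 0.5484 -0.1329  0.0942]
(200, 330) [ 0.4336 -0.1626  0.0657]
 ** On entry to DLASCL parameter number  4 had an illegal value
 ** On entry to DLASCL parameter number  4 had an illegal valueTraceback (most recent call last):
  File "<stdin>", line 17, in <module>
    x, resids, rank, s = _umath_linalg.lstsq(a, b, rcond,
                         ~~~~~~~~~~~~~~~~~~~^^^^^^^^^^^^^
                                             signature=signature)
                                             ^^^^^^^^^^^^^^^^^^^^
    raise LinAlgError("SVD did not converge in Linear Least Squares")
numpy.linalg.LinAlgError: SVD did not converge in Linear Least Squares
```

Run:
```python
from h import *
for n in ('top','scene'):
    c=dict(np.load(n+'0.npz')); P=cloud(c).reshape(-1,3)
    k=(P[:,0]>.25)&(P[:,0]<.62)&(P[:,1]>.14)&(P[:,1]<.42)&(P[:,2]>.085); Q=P[k]
    k2=Q[:,0]>.46; Q=Q[k2]; print(n,len(Q),Q.min(0) if len(Q) else '',Q.max(0) if len(Q) else '')
    for x in np.arange(.46,.6,.02):
        q=Q[(Q[:,0]>=x)&(Q[:,0]<x+.02)]
        if len(q): print(round(x,2),len(q),q.min(0).round(3),q.max(0).round(3))
c=cap('wrist'); plan((.388,.25,.20),down(-.08))
```

```text
top 828 [0.51319728 0.28117056 0.08509587] [0.58672137 0.3618098  0.19506847]
0.5 40 [0.513 0.299 0.085] [0.519 0.338 0.099]
0.52 343 [0.52  0.284 0.085] [0.54  0.362 0.195]
0.54 219 [0.54  0.281 0.086] [0.559 0.35  0.192]
0.56 188 [0.561 0.284 0.086] [0.58  0.353 0.171]
0.58 38 [0.58  0.296 0.088] [0.587 0.341 0.171]
scene 1755 [0.51024376 0.28019647 0.08503849] [0.57891706 0.36030159 0.18870774]
0.5 139 [0.51  0.295 0.085] [0.52  0.345 0.179]
0.52 1191 [0.52  0.283 0.085] [0.54  0.36  0.189]
0.54 337 [0.54  0.28  0.085] [0.559 0.356 0.147]
0.56 88 [0.561 0.284 0.085] [0.579 0.353 0.15 ]
translation [-0.0768, 0.1247, 0.5639] dr [-0.0001, 0.025, -0.0004] rows lin 9.321773302569063 rot 0.5249375122535085
```

```bash
python3 -m pendant '[{"translation":[-0.077,0.0,0.56],"dr":[0,0.025,0]},{"translation":[-0.077,0.0,0.56],"dr":[0,0.025,0]},{"translation":[-0.077,0.0,0.56],"dr":[0,0.025,0]},{"translation":[-0.077,0.0,0.56],"dr":[0,0.025,0]},{"translation":[-0.077,0.0,0.56],"dr":[0,0.025,0]},{"translation":[-0.077,0.0,0.56],"dr":[0,0.025,0]},{"translation":[-0.077,0.0,0.56],"dr":[0,0.025,0]},{"translation":[-0.077,0.0,0.58],"dr":[0,0.025,0]},{"translation":[-0.077,0.125,0.58],"dr":[0,0.025,0]},{"translation":[-0.077,0.125,0.58],"dr":[0,0.025,0]},{"translation":[-0.077,0.125,0.58],"dr":[0,0.025,0]},{"translation":[-0.077,0.125,0.58],"dr":[0,0.025,0]}]' 1
python3 - <<'E'
from h import *
t,T,s=toolaxes(); print(s['clock'],t,T.round(3),s['joints'])
c=cap('wrist','w2.png'); np.savez('w2.npz',**c); print(c['xyz'],Rm(c).round(3))
E
```

```text
clock: 2.65
tool_pos: [0.3859, 0.2623, 0.1964]
orientation: [-1.573, 0.067, -0.056]
force: [-0.3, -0.1, -0.4]
width: 0.0917
2.65 [0.38586669 0.26234263 0.19639463] [[ 0.997 -0.007  0.079]
 [-0.079 -0.003  0.997]
 [-0.007 -1.    -0.003]] [ 3.37278061e-01 -1.30868139e-01  1.86826250e+00 -8.35454212e-05
  1.41193135e+00  4.15943528e-01]
[0.39417004 0.33655131 0.39521553] [[ 0.997  0.074  0.029]
 [-0.079  0.96   0.267]
 [-0.008 -0.269  0.963]]
```

View pics/w2.png

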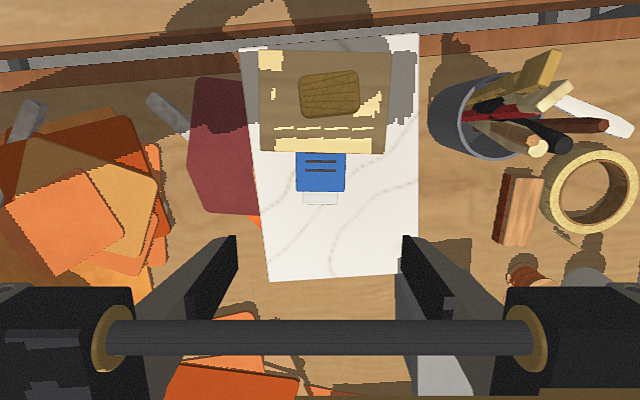

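Run:
```python
from h import *
c=dict(np.load('w2.npz')); hsv=cv2.cvtColor(c['frame'],cv2.COLOR_RGB2HSV)
m=cv2.inRange(hsv,(105,100,50),(125,255,255)); roi=np.zeros_like(m); roi[140:220,280:360]=1; m*=roi
m=cv2.morphologyEx(m,cv2.MORPH_CLOSE,np.ones((7,7)))
k=max(cv2.findContours(m,0,1)[0],key=cv2.contourArea); ys,xs=np.nonzero(m)
W=lambda uv: ray(c,uv,.032)
# edges
L=[];Rr=[];B=[]
for v in range(158,188):
    x=np.nonzero(m[v])[0]
    if len(x): L.append((x.min()-.5,v));Rr.append((x.max()+.5,v))
for u in range(300,342):
    y=np.nonzero(m[:,u])[0]
    if len(y): B.append((u,y.max()+.5))
for n,E in (('L',L),('R',Rr),('B',B)):
    q=W(E); q=q[:,:2]; o=q.mean(0); d=np.linalg.svd(q-o)[2][0]; print(n,o.round(4),d.round(4),np.degrees(np.arctan2(d[1],d[0])))
# px lip
x,y,w,h=cv2.boundingRect(k);print(x,y,w,h)
```

```text
L [0.3601 0.2737] [-0.0982 -0.9952] -95.63646191449307
R [0.4151 0.2694] [0.0963 0.9954] 84.47346036978679
B [0.3863 0.2501] [ 0.9946 -0.1038] -5.960405944457968
296 152 50 40
```

```bash
python3 -c "
from h import *
plan((.3871,.265,.026),down(-.098))"
```

```text
translation [-0.0002, 0.2161, 0.0039] dr [0.0006, 0.0059, -0.001] rows lin 3.457488382127299 rot 0.12592631889331088
```

```bash
python3 -m pendant '[{"translation":[0,0.05,0.004],"dr":[0,0.006,0]},{"translation":[0,0.1,0.004],"dr":[0,0.006,0]},{"translation":[0,0.15,0.004],"dr":[0,0.006,0]},{"translation":[0,0.18,0.004],"dr":[0,0.006,0]},{"translation":[0,0.2,0.004],"dr":[0,0.006,0]},{"translation":[0,0.21,0.004],"dr":[0,0.006,0]},{"translation":[0,0.213,0.004],"dr":[0,0.006,0]},{"translation":[0,0.213,0.004],"dr":[0,0.006,0]},{"translation":[0,0.213,0.004],"dr":[0,0.006,0]}]' 1
python3 -c "
from h import *
plan((.3871,.265,.025),down(-.098));print(toolaxes())
cap('scene','s2.png')"
```

```text
clock: 3.6
tool_pos: [0.3899, 0.2668, 0.0312]
orientation: [-1.568, 0.075, -0.079]
force: [-0.2, 0.1, 0.9]
width: 0.0918
translation [-0.0033, 0.0078, -0.0025] dr [-0.0003, 0.0, 0.0008] rows lin 0.14051864307360007 rot 0.0174177604621962
(array([0.38987061, 0.26675125, 0.03121455]), array([[ 9.95203005e-01,  2.47166874e-03,  9.78001479e-02],
       [-9.78024820e-02,  8.41521597e-04,  9.95205490e-01],
       [ 2.37751736e-03, -9.99996591e-01,  1.07922016e-03]]), {'clock': 3.6, 'joints': array([ 3.43455476e-01,  7.79992650e-02,  2.01538587e+00, -4.61644776e-05,
        1.04559682e+00,  4.41436641e-01]), 'qvel': array([ 0.00535456,  0.00108112,  0.0023217 ,  0.00142065, -0.00308861,
        0.00021628]), 'joint_torque': array([-1.33518619e-01, -3.02604818e+01, -2.72142470e+01,  5.82102884e-02,
       -1.61408179e-02, -2.08374833e-03]), 'tool_pos': array([0.38987061, 0.26675125, 0.03121455]), 'orientation': array([-1.56846435,  0.07501345, -0.07882732]), 'force': array([-0.19389502,  0.0582715 ,  0.89362482]), 'torque': array([-0.04217819, -0.12383817, -0.02155545]), 'width': 0.0917850084141344})
```

View pics/s2.png

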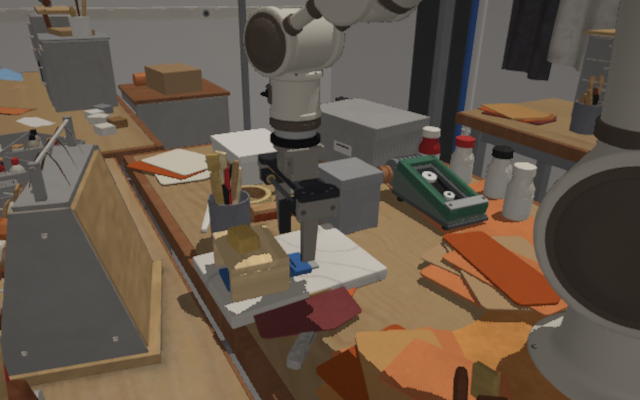

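```bash
python3 -m pendant '[{"translation":[-0.0033,0.006,-0.002],"dr":[0,0,0]},{"translation":[-0.0033,0.008,-0.002],"dr":[0,0,0]},{"translation":[-0.0033,0.008,-0.002],"dr":[0,0,0]}]' 1
python3 -m pendant '[{"translation":[0,0,0],"dr":[0,0,0]},{"translation":[0,0,0],"dr":[0,0,0]},{"translation":[0,0,0],"dr":[0,0,0]},{"translation":[0,0,0],"dr":[0,0,0]},{"translation":[0,0,0],"dr":[0,0,0]},{"translation":[0,0,0],"dr":[0,0,0]},{"translation":[0,0,0],"dr":[0,0,0]},{"translation":[0,0,0],"dr":[0,0,0]}]' 0 35
```

```text
clock: 3.95
tool_pos: [0.3852, 0.2652, 0.0231]
orientation: [-1.57, 0.077, -0.076]
force: [-0.2, -0.1, -0.9]
width: 0.0916
clock: 4.75
tool_pos: [0.3857, 0.2652, 0.0234]
orientation: [-1.569, 0.077, -0.077]
force: [-0.3, -0.0, 0.5]
width: 0.03
```

```bash
python3 -c "
from h import *
print(arm.sense()['width']);cap('scene','s3.png');c=cap('top'); print(arm.sense()['width'])
cv2.imwrite('pics/t3.png',cv2.resize(c['frame'][195:320,195:345,::-1],None,fx=5,fy=4.8))
c=cap('wrist','w3.png');print(arm.sense()['width'])
"
```

```text
0.029952135078812996
0.02201475900138639
0.01807544947094003
```

View pics/s3.png

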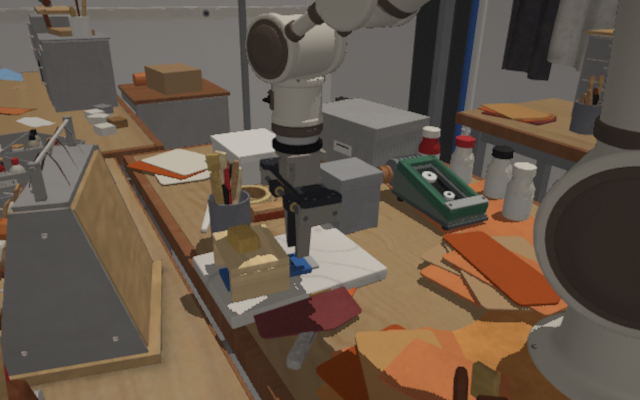

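View pics/w3.png

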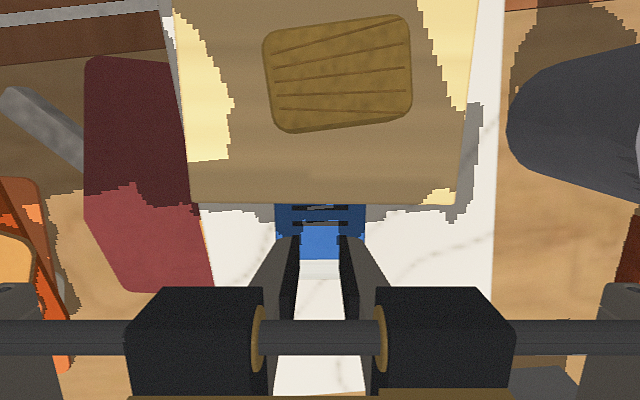

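```bash
python3 -m pendant '[{"translation":[0,0,0],"dr":[0,0,0]},{"translation":[0,0,0],"dr":[0,0,0]},{"translation":[0,0,0],"dr":[0,0,0]},{"translation":[0,0,0],"dr":[0,0,0]},{"translation":[0,0,0],"dr":[0,0,0]},{"translation":[0,0,0],"dr":[0,0,0]},{"translation":[0,0,0],"dr":[0,0,0]},{"translation":[0,0,0],"dr":[0,0,0]},{"translation":[0,0,0],"dr":[0,0,0]},{"translation":[0,0,0],"dr":[0,0,0]}]' 0.75
python3 -c "
from h import *
c=cap('wrist','w4.png'); P=cloud(c)
for v in (245,250,255,260,265,270,280):
  print(v,[ (u,P[v,u].round(3).tolist()) for u in (215,225,235,245,255,385,395,405,415)])
"
```

```text
clock: 5.9
tool_pos: [0.3857, 0.2653, 0.0234]
orientation: [-1.569, 0.077, -0.077]
force: [-0.1, 1.3, 0.7]
width: 0.0688
245 [(215, [0.318, 0.263, 0.022]), (225, [0.325, 0.262, 0.023]), (235, [0.344, 0.278, 0.065]), (245, [0.35, 0.278, 0.066]), (255, [0.353, 0.274, 0.057]), (385, [0.422, 0.27, 0.063]), (395, [0.426, 0.27, 0.065]), (405, [0.432, 0.269, 0.065]), (415, [0.448, 0.25, 0.022])]
250 [(215, [0.317, 0.259, 0.022]), (225, [0.341, 0.278, 0.072]), (235, [0.346, 0.278, 0.072]), (245, [0.351, 0.278, 0.072]), (255, [0.352, 0.271, 0.058]), (385, [0.421, 0.268, 0.065]), (395, [0.425, 0.271, 0.073]), (405, [0.43, 0.27, 0.072]), (415, [0.435, 0.269, 0.071])]
255 [(215, [0.317, 0.256, 0.023]), (225, [0.343, 0.278, 0.078]), (235, [0.348, 0.278, 0.079]), (245, [0.353, 0.278, 0.079]), (255, [0.352, 0.268, 0.057]), (385, [0.421, 0.265, 0.067]), (395, [0.424, 0.27, 0.078]), (405, [0.428, 0.27, 0.078]), (415, [0.433, 0.269, 0.077])]
260 [(215, [0.34, 0.279, 0.084]), (225, [0.345, 0.279, 0.085]), (235, [0.349, 0.278, 0.084]), (245, [0.353, 0.276, 0.081]), (255, [0.352, 0.266, 0.059]), (385, [0
[... 220 characters left out ...]
0.274, 0.082]), (255, [0.352, 0.263, 0.06]), (385, [0.42, 0.26, 0.068]), (395, [0.422, 0.269, 0.086]), (405, [0.426, 0.27, 0.089]), (415, [0.43, 0.27, 0.09])]
270 [(215, [0.344, 0.279, 0.096]), (225, [0.348, 0.279, 0.095]), (235, [0.352, 0.278, 0.094]), (245, [0.353, 0.272, 0.083]), (255, [0.351, 0.261, 0.06]), (385, [0.42, 0.258, 0.068]), (395, [0.421, 0.268, 0.088]), (405, [0.424, 0.271, 0.095]), (415, [0.428, 0.27, 0.095])]
280 [(215, [0.346, 0.279, 0.104]), (225, [0.35, 0.278, 0.103]), (235, [0.353, 0.276, 0.1]), (245, [0.352, 0.267, 0.084]), (255, [0.34, 0.235, 0.022]), (385, [0.42, 0.252, 0.069]), (395, [0.421, 0.263, 0.089]), (405, [0.422, 0.271, 0.103]), (415, [0.426, 0.271, 0.104])]
```

View pics/w4.png

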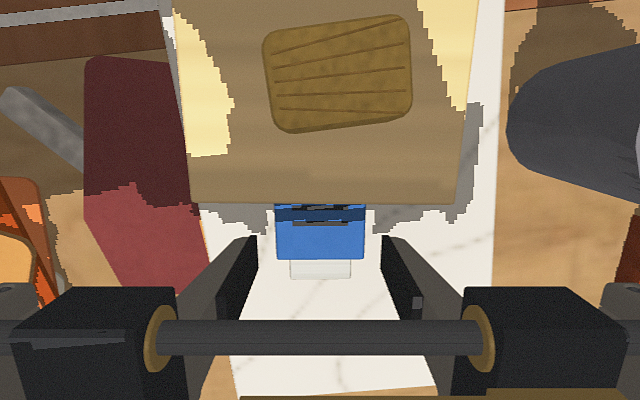

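```bash
python3 -c "
from h import *
c=cap('scene','s4.png'); P=cloud(c)
cv2.imwrite('pics/s4c.png',cv2.resize(c['frame'][180:300,200:360,::-1],None,fx=5,fy=5))
q=P[180:300,200:360].reshape(-1,3)
print(toolaxes()[0])
for u in (290,296,302,306,310,316): print(u,[P[v,u].round(3).tolist() for v in range(230,272,4)])
"
```

```text
[0.38570915 0.26525956 0.0234239 ]
290 [[0.42, 0.258, 0.07], [0.419, 0.258, 0.063], [0.421, 0.258, 0.055], [0.463, 0.236, 0.02], [0.451, 0.243, 0.02], [0.437, 0.25, 0.021], [0.409, 0.263, 0.031], [0.397, 0.27, 0.031], [0.387, 0.275, 0.031], [0.376, 0.281, 0.031], [0.364, 0.287, 0.031]]
296 [[0.535, 0.186, -0.001], [0.485, 0.212, 0.02], [0.469, 0.221, 0.021], [0.455, 0.228, 0.022], [0.443, 0.234, 0.021], [0.431, 0.241, 0.021], [0.405, 0.254, 0.031], [0.394, 0.26, 0.03], [0.381, 0.267, 0.032], [0.371, 0.272, 0.031], [0.36, 0.278, 0.031]]
302 [[0.34, 0.278, 0.113], [0.339, 0.278, 0.106], [0.338, 0.279, 0.1], [0.34, 0.278, 0.092], [0.34, 0.278, 0.085], [0.34, 0.278, 0.078], [0.344, 0.276, 0.068], [0.341, 0.277, 0.063], [0.342, 0.277, 0.055], [0.366, 0.264, 0.031], [0.358, 0.268, 0.029]]
306 [[0.334, 0.275, 0.115], [0.334, 0.274, 0.108], [0.336, 0.273, 0.1], [0.335, 0.274, 0.093], [0.337, 0.273, 0.085], [0.336, 0.273, 0.079], [0.337, 0.273, 0.071], [0.336, 0.273, 0.064], [0.341, 0.27, 0.054], [0.36, 0.26, 0.033], [0.357, 0.261, 0.028]]
310 [[0.333, 0.268, 0.113], [0.335, 0.267, 0.106], [0.334, 0.267, 0.099], [0.336, 0.266, 0.091], [0.337, 0.266, 0.083], [0.337, 0.265, 0.076], [0.335, 0.266, 0.07], [0.338, 0.265, 0.061], [0.376, 0.243, 0.027], [0.361, 0.252, 0.03], [0.359, 0.252, 0.024]]
316 [[0.48, 0.172, 0.021], [0.469, 0.179, 0.019], [0.452, 0.188, 0.021], [0.44, 0.195, 0.021], [0.427, 0.203, 0.021], [0.415, 0.209, 0.021], [0.403, 0.216, 0.021], [0.389, 0.224, 0.022], [0.38, 0.23, 0.021], [0.362, 0.24, 0.026], [0.359, 0.241, 0.021]]
```

View pics/s4c.png

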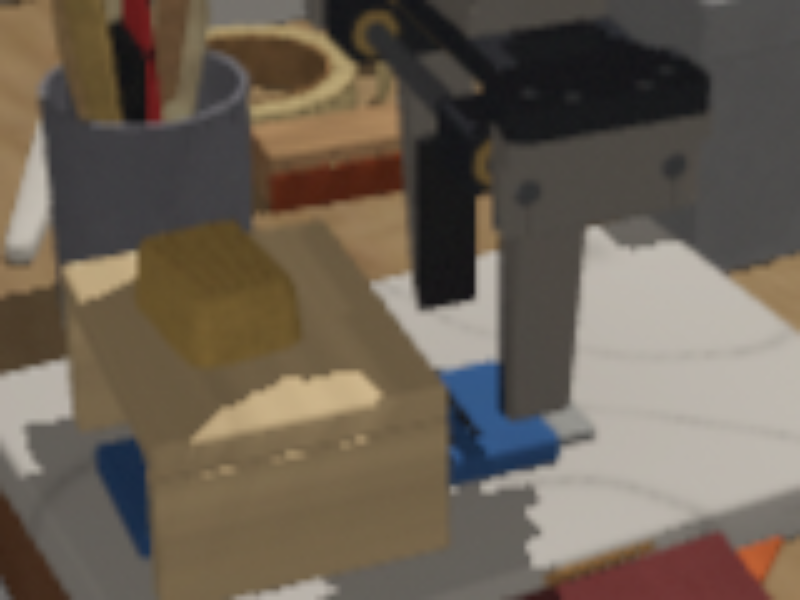

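```bash
python3 -m pendant '[{"translation":[0.001,0.015,0],"dr":[0,0,0]},{"translation":[0.001,0.025,0],"dr":[0,0,0]},{"translation":[0.001,0.025,0],"dr":[0,0,0]}]' 0.85
python3 -c "
from h import *
c=cap('scene','s5.png'); P=cloud(c)
cv2.imwrite('pics/s5c.png',cv2.resize(c['frame'][180:300,200:360,::-1],None,fx=5,fy=5))
c=cap('wrist','w5.png'); P=cloud(c)
for v in range(215,245,3):
  print(v,[ (u,P[v,u].round(3).tolist()) for u in (225,235,240,245,250,395,400,405)])
"
```

```text
clock: 6.3
tool_pos: [0.3848, 0.2645, 0.0015]
orientation: [-1.571, 0.079, -0.074]
force: [1.0, -0.5, -0.5]
width: 0.0782
215 [(225, [0.354, 0.304, 0.08]), (235, [0.358, 0.304, 0.08]), (240, [0.359, 0.303, 0.079]), (245, [0.361, 0.303, 0.08]), (250, [0.363, 0.303, 0.079]), (395, [0.419, 0.298, 0.08]), (400, [0.421, 0.298, 0.08]), (405, [0.423, 0.297, 0.08])]
218 [(225, [0.334, 0.286, 0.021]), (235, [0.34, 0.285, 0.022]), (240, [0.343, 0.285, 0.021]), (245, [0.346, 0.285, 0.023]), (250, [0.349, 0.285, 0.023]), (395, [0.431, 0.276, 0.022]), (400, [0.434, 0.276, 0.022]), (405, [0.437, 0.276, 0.023])]
221 [(225, [0.334, 0.284, 0.022]), (235, [0.34, 0.284, 0.023]), (240, [0.343, 0.283, 0.023]), (245, [0.345, 0.283, 0.021]), (250, [0.348, 0.283, 0.023]), (395, [0.431, 0.275, 0.023]), (400, [0.434, 0.275, 0.023]), (405, [0.437, 0.274, 0.022])]
224 [(225, [nan, nan, nan]), (235, [0.34, 0.282, 0.023]), (240, [0.342, 0.281, 0.022]), (245, [0.345, 0.281, 0.022]), (250, [0.348, 0.281, 0.022]), (395, [0.431, 0.273, 0.022]), (400, [0.434, 0.273, 0.023]), (405, [0.437, 0.273, 0.023])]
227 [(225, [n
[... 741 characters left out ...]
.022]), (235, [0.338, 0.274, 0.022]), (240, [0.344, 0.278, 0.033]), (245, [0.347, 0.278, 0.033]), (250, [0.347, 0.274, 0.023]), (395, [0.429, 0.27, 0.033]), (400, [0.434, 0.265, 0.022]), (405, [0.437, 0.265, 0.022])]
239 [(225, [0.336, 0.278, 0.034]), (235, [0.342, 0.277, 0.035]), (240, [0.345, 0.278, 0.038]), (245, [0.348, 0.278, 0.038]), (250, [0.346, 0.271, 0.021]), (395, [0.428, 0.27, 0.037]), (400, [0.431, 0.268, 0.034]), (405, [0.434, 0.269, 0.035])]
242 [(225, [0.338, 0.278, 0.04]), (235, [0.343, 0.277, 0.04]), (240, [0.347, 0.278, 0.042]), (245, [0.348, 0.277, 0.039]), (250, [0.347, 0.27, 0.023]), (395, [0.427, 0.27, 0.041]), (400, [0.429, 0.27, 0.041]), (405, [0.433, 0.269, 0.039])]
```

View pics/s5c.png

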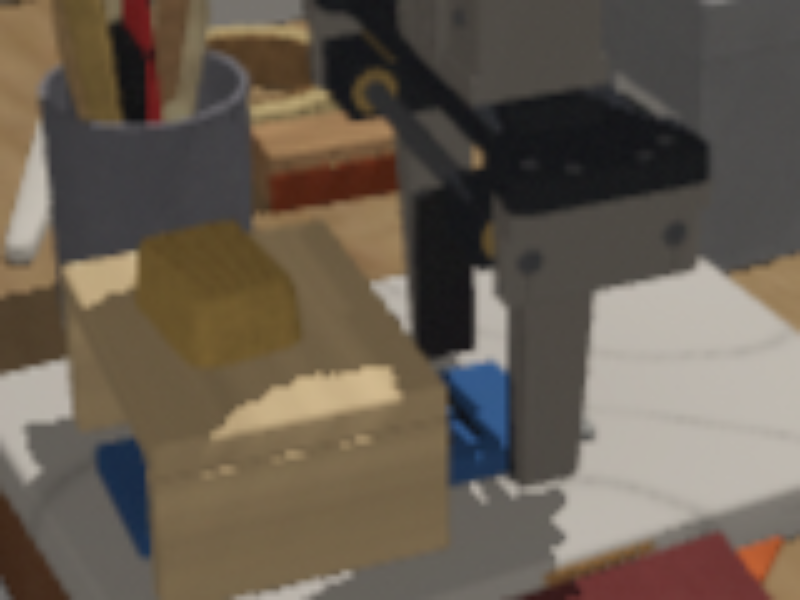

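```bash
python3 -m pendant '[{"translation":[0.001,0.005,0],"dr":[0,0,0]},{"translation":[0.001,0.0085,0],"dr":[0,0,0]},{"translation":[0.001,0.0085,0],"dr":[0,0,0]},{"translation":[0.001,0.0085,0],"dr":[0,0,0]}]' 0.85
python3 -m pendant '[{"translation":[0,0,0],"dr":[0,0,0]},{"translation":[0,0,0],"dr":[0,0,0]},{"translation":[0,0,0],"dr":[0,0,0]},{"translation":[0,0,0],"dr":[0,0,0]},{"translation":[0,0,0],"dr":[0,0,0]},{"translation":[0,0,0],"dr":[0,0,0]},{"translation":[0,0,0],"dr":[0,0,0]},{"translation":[0,0,0],"dr":[0,0,0]}]' 0 35
```

```text
clock: 6.8
tool_pos: [0.3873, 0.2651, -0.0034]
orientation: [-1.569, 0.077, -0.077]
force: [0.2, 0.4, 0.3]
width: 0.0783
clock: 7.6
tool_pos: [0.3873, 0.2651, -0.0033]
orientation: [-1.569, 0.077, -0.077]
force: [-0.2, 0.1, 2.6]
width: 0.0552
```

```bash
python3 -m pendant '[{"translation":[0,0,-0.01],"dr":[0,0,0]},{"translation":[0,0,-0.025],"dr":[0,0,0]},{"translation":[0,0,-0.04],"dr":[0,0,0]},{"translation":[0,0,-0.055],"dr":[0,0,0]},{"translation":[0,0,-0.06],"dr":[0,0,0]},{"translation":[0,0,-0.06],"dr":[0,0,0]}]'
python3 -c "
from h import *
c=cap('top');cv2.imwrite('pics/t6.png',cv2.resize(c['frame'][195:320,195:345,::-1],None,fx=5,fy=4.8))
"
```

```text
clock: 8.2
tool_pos: [0.3827, 0.2161, -0.0033]
orientation: [-1.57, 0.077, -0.077]
force: [0.0, -1.8, 3.4]
width: 0.0554
```

View pics/t6.png

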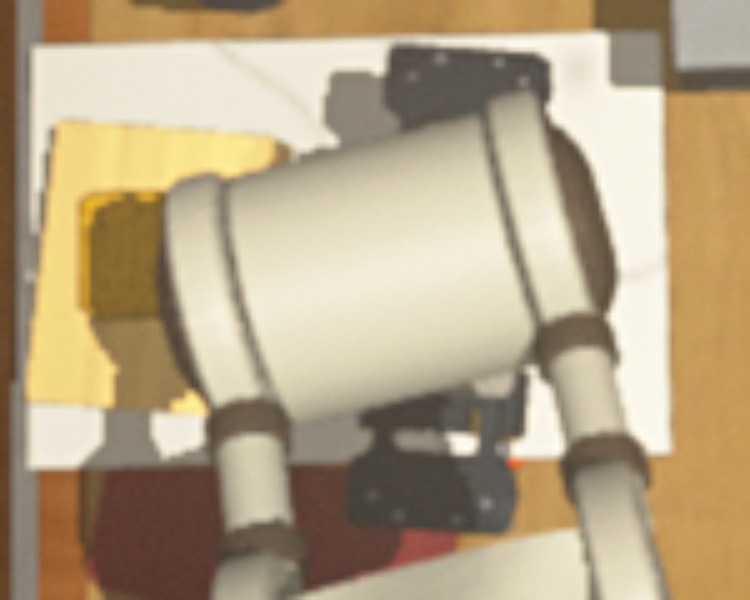

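Drawing works (friction 1.8 N, width held). Continue.

```bash
python3 -m pendant '[{"translation":[0,0,-0.01],"dr":[0,0,0]},{"translation":[0,0,-0.025],"dr":[0,0,0]},{"translation":[0,0,-0.04],"dr":[0,0,0]},{"translation":[0,0,-0.055],"dr":[0,0,0]},{"translation":[-0.008,0,-0.07],"dr":[0,0,0]},{"translation":[-0.016,0,-0.085],"dr":[0,0,0]},{"translation":[-0.024,0,-0.1],"dr":[0,0,0]},{"translation":[-0.025,0,-0.105],"dr":[0,0,0]},{"translation":[-0.025,0,-0.105],"dr":[0,0,0]}]'
python3 -c "
from h import *
c=cap('wrist','w7.png');cap('scene','s7.png')"
```

```text
clock: 9.15
tool_pos: [0.3542, 0.1344, -0.0033]
orientation: [-1.571, 0.078, -0.077]
force: [-1.8, -1.8, 6.0]
width: 0.0555
```

View pics/w7.png

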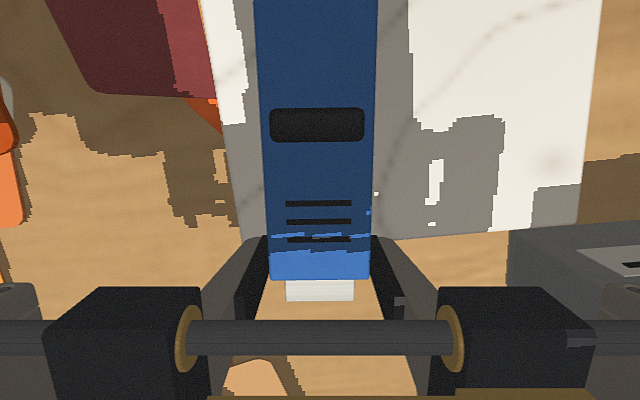

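View pics/s7.png

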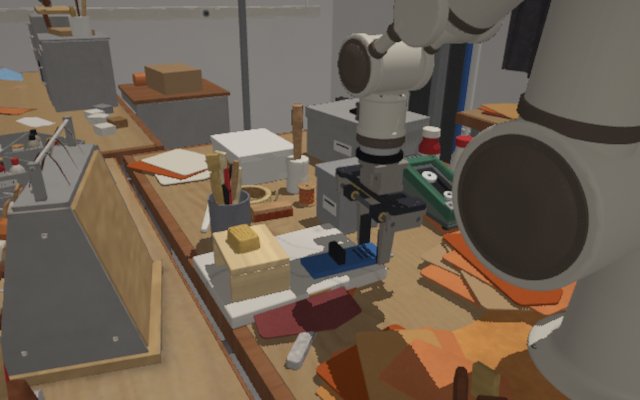

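```bash
python3 -m pendant '[{"translation":[0,0,0],"dr":[0,0,0]},{"translation":[0,0,0],"dr":[0,0,0]},{"translation":[0,0,0],"dr":[0,0,0]},{"translation":[0,0,0],"dr":[0,0,0]}]' 0.85
python3 -m pendant '[{"translation":[0,-0.05,0],"dr":[0,0,0]},{"translation":[0,-0.1,0],"dr":[0,0,0]},{"translation":[0,-0.15,0],"dr":[0,0,0]},{"translation":[0,-0.18,-0.03],"dr":[0,0,0]},{"translation":[0,-0.18,-0.03],"dr":[0,0,0]},{"translation":[0,-0.18,-0.03],"dr":[0,0,0]}]'
python3 - <<'E'
from h import *
c=cap('wrist','w8.png'); np.savez('w8.npz',**c); t=cap('top','t8.png'); np.savez('t8.npz',**t)
def edges(c,z,roi,lo,hi):
    hsv=cv2.cvtColor(c['frame'],cv2.COLOR_RGB2HSV); m=cv2.inRange(hsv,lo,hi)
    r=np.zeros_like(m); r[roi[1]:roi[3],roi[0]:roi[2]]=1; m=cv2.morphologyEx(m*r,cv2.MORPH_CLOSE,np.ones((9,9)))
    k=max(cv2.findContours(m,0,1)[0],key=cv2.contourArea); b=cv2.boxPoints(cv2.minAreaRect(k)); print(cv2.minAreaRect(k)); print(ray(c,b,z).round(4), ray(c,b,z).mean(0).round(4))
edges(c,.032,(200,0,420,260),(105,80,30),(125,255,255))
E
```

```text
clock: 9.65
tool_pos: [0.3543, 0.1359, -0.0037]
orientation: [-1.569, 0.077, -0.076]
force: [-0.3, -0.1, 0.5]
width: 0.0779
clock: 10.25
tool_pos: [0.3523, 0.1119, 0.1403]
orientation: [-1.569, 0.077, -0.078]
force: [-0.0, -0.3, -0.6]
width: 0.0778
((317.0, 103.5), (161.0, 64.0), 90.0)
[[0.3392 0.2613 0.032 ]
 [0.393  0.2559 0.032 ]
 [0.3826 0.1177 0.032 ]
 [0.3217 0.1237 0.032 ]] [0.3591 0.1897 0.032 ]
```

View pics/w8.png

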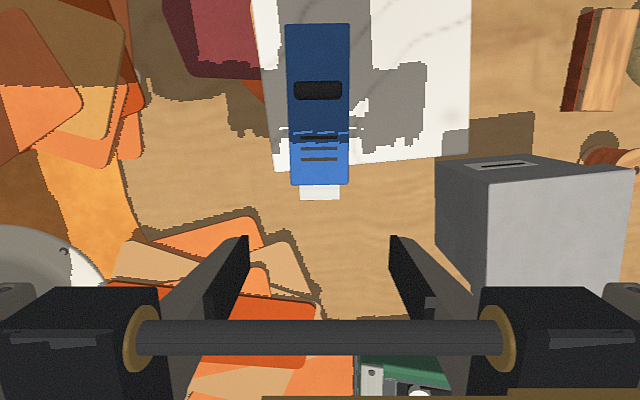

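View pics/t8.png

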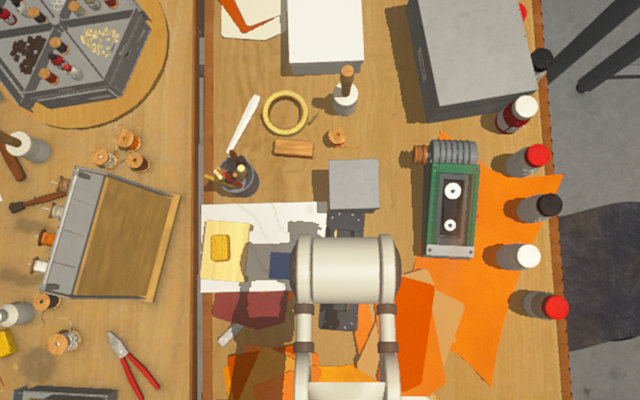

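Run:
```python
from h import *
c=dict(np.load('w8.npz')); hsv=cv2.cvtColor(c['frame'],cv2.COLOR_RGB2HSV); m=cv2.inRange(hsv,(105,80,30),(125,255,255))
cv2.imwrite('pics/w8c.png',cv2.resize(c['frame'][10:210,260:380,::-1],None,fx=3,fy=3,interpolation=cv2.INTER_CUBIC))
def line(q):
    o=q.mean(0); d=np.linalg.svd(q-o)[2][0]; return o,d
L=[];Rr=[];T=[];B=[]
for v in list(range(28,76))+list(range(104,180)):
    x=np.nonzero(m[v,270:370])[0]+270; L.append((x.min()-.5,v)); Rr.append((x.max()+.5,v))
for u in range(295,340):
    y=np.nonzero(m[:,u])[0]; T.append((u,y.min()-.5)); B.append((u,y.max()+.5))
for n,E in (('L',L),('R',Rr),('T',T),('B',B)):
    o,d=line(ray(c,E,.032)[:,:2]); print(n,o.round(4),np.degrees(np.arctan2(d[1],d[0])).round(2))
P=cloud(c); g=c['frame'].max(2)<60
sub=g.copy(); sub[:70]=0; sub[108:]=0; sub[:,:285]=0; sub[:,352:]=0
q=P[sub]; q=q[(q[:,2]>.035)]; print('handle pts',len(q),np.percentile(q,[2,50,98],axis=0).round(4))
t=q[q[:,2]>.052]; print(t.mean(0),t.min(0),t.max(0))
```

```text
L [0.3327 0.1924] 85.27
R [0.3871 0.1869] -94.69
T [0.3661 0.2585] -4.07
B [0.3502 0.0989] -91.75
handle pts 882 [[0.3427 0.1967 0.0437]
 [0.361  0.2038 0.0569]
 [0.3796 0.2114 0.0585]]
[0.36115484 0.20406761 0.05677707] [0.34163455 0.19596745 0.05212332] [0.38082475 0.21237676 0.0594422 ]
```

View pics/w8c.png

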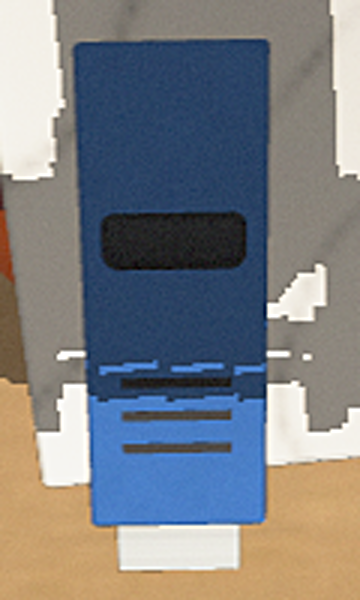

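```bash
python3 -c "
from h import *
plan((.3611,.204,.12),down(1.488))"
```

```text
translation [0.0014, 0.0237, 0.1154] dr [-0.0008, -0.5047, -0.0007] rows lin 1.8848171280138204 rot 10.574966575253825
```

```bash
python3 -m pendant '[{"translation":[0.0014,0.0,0.05],"dr":[0,-0.505,0]},{"translation":[0.0014,0.0,0.08],"dr":[0,-0.505,0]},{"translation":[0.0014,0.0237,0.1154],"dr":[0,-0.505,0]},{"translation":[0.0014,0.0237,0.1154],"dr":[0,-0.505,0]},{"translation":[0.0014,0.0237,0.1154],"dr":[0,-0.505,0]},{"translation":[0.0014,0.0237,0.1154],"dr":[0,-0.505,0]},{"translation":[0.0014,0.0237,0.1154],"dr":[0,-0.505,0]},{"translation":[0.0014,0.0237,0.1154],"dr":[0,-0.505,0]},{"translation":[0.0014,0.0237,0.1154],"dr":[0,-0.505,0]},{"translation":[0.0014,0.0237,0.1154],"dr":[0,-0.505,0]},{"translation":[0.0014,0.0237,0.1154],"dr":[0,-0.505,0]},{"translation":[0.0014,0.0237,0.1154],"dr":[0,-0.505,0]}]' 0.5
python3 -c "
from h import *
print(toolaxes()[2]['joints'])
plan((.3611,.204,.006),down(1.488))
c=cap('wrist','w9.png')"
```

```text
clock: 11.55
tool_pos: [0.3609, 0.2038, 0.1199]
orientation: [-1.244, -1.146, 1.152]
force: [0.3, -0.1, 0.3]
width: 0.0462
[ 2.20376770e-01 -2.13267140e-01  2.09497092e+00  2.12038101e-04
  1.26347394e+00 -1.26951488e+00]
translation [0.0004, 0.1423, -0.0008] dr [-0.0011, 0.0006, -0.0003] rows lin 2.2770747056851834 rot 0.026872892712007764
```

View pics/w9.png

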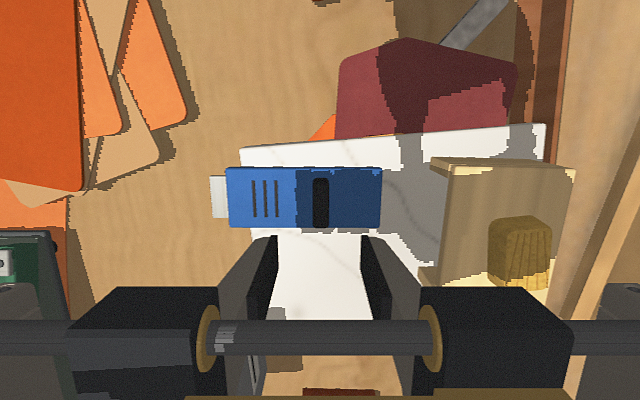

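```bash
python3 -m pendant '[{"translation":[0,0.05,0],"dr":[0,0,0]},{"translation":[0,0.1,0],"dr":[0,0,0]},{"translation":[0,0.13,0],"dr":[0,0,0]},{"translation":[0,0.14,0],"dr":[0,0,0]},{"translation":[0,0.142,-0.001],"dr":[0,0,0]},{"translation":[0,0.142,-0.001],"dr":[0,0,0]},{"translation":[0,0.142,-0.001],"dr":[0,0,0]}]'
python3 -c "
from h import *
c=cap('wrist','w10.png'); c=cap('scene'); cv2.imwrite('pics/s10.png',cv2.resize(c['frame'][180:320,250:410,::-1],None,fx=4,fy=4))"
```

```text
clock: 12.3
tool_pos: [0.3646, 0.2039, 0.0094]
orientation: [-1.248, -1.151, 1.147]
force: [-0.2, -0.5, 0.1]
width: 0.0459
```

View pics/w10.png

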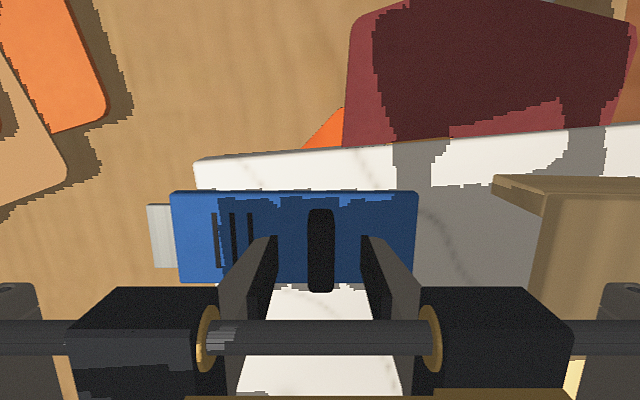

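View pics/s10.png

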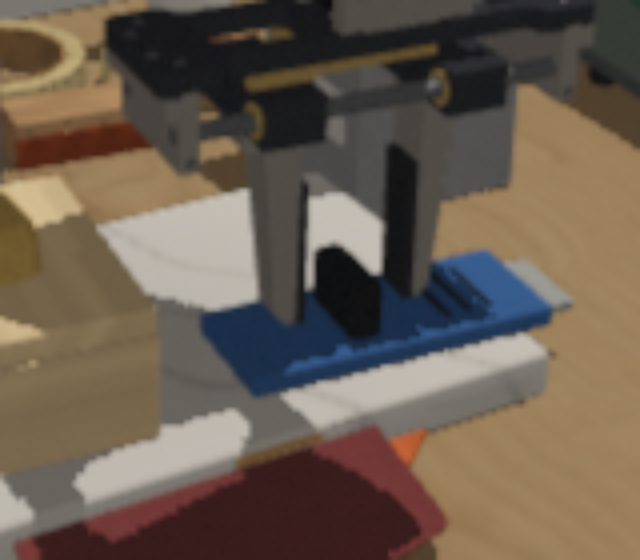

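```bash
python3 -m pendant '[{"translation":[0,0.003,0.004],"dr":[0,0,0]},{"translation":[0,0.003,0.004],"dr":[0,0,0]}]'
python3 -m pendant '[{"translation":[0,0,0],"dr":[0,0,0]},{"translation":[0,0,0],"dr":[0,0,0]},{"translation":[0,0,0],"dr":[0,0,0]},{"translation":[0,0,0],"dr":[0,0,0]},{"translation":[0,0,0],"dr":[0,0,0]},{"translation":[0,0,0],"dr":[0,0,0]},{"translation":[0,0,0],"dr":[0,0,0]}]' 0 45
```

```text
clock: 12.6
tool_pos: [0.3595, 0.2037, 0.0056]
orientation: [-1.247, -1.149, 1.149]
force: [-0.9, 0.0, -0.6]
width: 0.0458
clock: 13.3
tool_pos: [0.36, 0.2038, 0.0057]
orientation: [-1.247, -1.149, 1.149]
force: [1.0, 1.4, 0.2]
width: 0.0136
```

```bash
cat >> h.py <<'E'
O_T=np.array([-.015,-.0163,-.001])   # cover origin in tool frame
B0=np.array([.474,-.124,.066]); BYAW=np.radians(-4.2)
def Rbay(): return R.from_euler('z',BYAW).as_matrix()@R.from_euler('y',-np.radians(14)).as_matrix()
def coverR(th): return Rbay()@R.from_euler('y',-np.radians(th)).as_matrix()
def t_of_c(Rc): return np.stack([Rc[:,0],-Rc[:,2],Rc[:,1]],1)
def toolpose(xl,zl,th,yl=0):
    Rc=coverR(th); o=B0+Rbay()@np.array([xl,yl,zl])/1000-Rc@np.array([-.086,0,0]); M=t_of_c(Rc); return o-M@O_T,M
def where():
    t,T,s=toolaxes(); o=t+T@O_T; Rc=np.stack([T[:,0],T[:,2],-T[:,1]],1)
    b=Rbay(); f=lambda p:(b.T@(o+Rc@np.array(p)-B0)*1000).round(1)
    rv=R.from_matrix(b.T@Rc).as_rotvec(degrees=True).round(2)
    print('lipbot',f([-.086,0,0]),'top',f([.07,0,0]),'org',f([0,0,0]),'rot',rv,'F',np.round(s['force'],1),'t',s['clock'],'w',round(s['width'],4))
E
python3 -m pendant '[{"translation":[0,-0.03,0],"dr":[0,0,0]},{"translation":[0,-0.08,0],"dr":[0,0,0]},{"translation":[0,-0.14,0],"dr":[0,0,0]},{"translation":[0,-0.19,0],"dr":[0,0,0]},{"translation":[0,-0.19,0],"dr":[0,0,0]},{"translation":[0,-0.19,0],"dr":[0,0,0]}]'
python3 - <<'E'
from h import *
cap('scene','s11.png'); where()
p,M=toolpose(-66,60,12); print(p); plan(p,M); print(R.from_matrix(toolaxes()[1].T@M).as_rotvec(degrees=True))
E
```

```text
clock: 13.9
tool_pos: [0.3602, 0.2038, 0.1578]
orientation: [-1.247, -1.15, 1.148]
force: [1.0, 0.2, -2.4]
width: 0.0137
lipbot [-108.5  217.2  137.1] top [-107.3  373.2  136.6] org [-107.8  303.2  136.8] rot [10.99 11.14 89.02] F [ 0.2 -1.2 -2.9] t 13.95 w 0.0137
[ 0.49339004 -0.12442122  0.13787604]
translation [-0.3948, 0.023, -0.2009] dr [-0.113, 0.4879, -0.1143] rows lin 7.097347190073406 rot 10.764751836490001
[-20.33708446  87.82835282 -20.57036132]
```

View pics/s11.png

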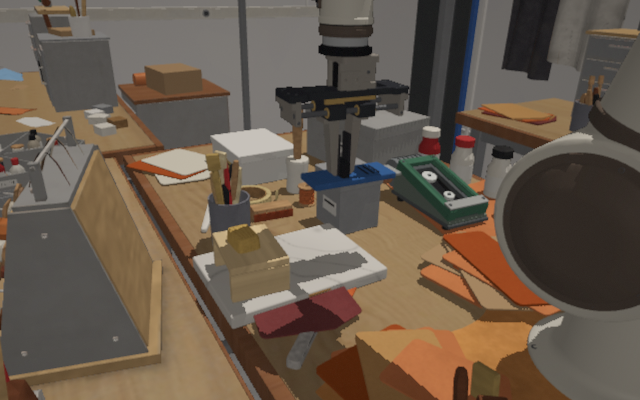

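```bash
python3 -m pendant '[{"translation":[-0.04,-0.03,-0.02],"dr":[-0.113,0.488,-0.114]},{"translation":[-0.08,-0.03,-0.04],"dr":[-0.113,0.488,-0.114]},{"translation":[-0.12,-0.03,-0.06],"dr":[-0.113,0.488,-0.114]},{"translation":[-0.16,-0.03,-0.08],"dr":[-0.113,0.488,-0.114]},{"translation":[-0.2,-0.03,-0.1],"dr":[-0.113,0.488,-0.114]},{"translation":[-0.24,-0.03,-0.12],"dr":[-0.113,0.488,-0.114]},{"translation":[-0.28,-0.03,-0.14],"dr":[-0.113,0.488,-0.114]},{"translation":[-0.32,-0.03,-0.16],"dr":[-0.113,0.488,-0.114]},{"translation":[-0.36,-0.03,-0.18],"dr":[-0.113,0.488,-0.114]},{"translation":[-0.395,-0.03,-0.2],"dr":[-0.113,0.488,-0.114]},{"translation":[-0.395,-0.03,-0.2],"dr":[-0.113,0.488,-0.114]},{"translation":[-0.395,-0.03,-0.2],"dr":[-0.113,0.488,-0.114]}]'
python3 - <<'E'
from h import *
where()
for n in ('scene','top','wrist'):
    c=cap(n,n+'12.png'); np.savez(n+'12.npz',**c)
print(arm.sense()['joints'])
p,M=toolpose(-66,35,12); print(p); plan(p,M)
E
```

```text
clock: 15.15
tool_pos: [0.4914, -0.1233, 0.1777]
orientation: [-1.554, -0.295, -0.411]
force: [0.4, -0.1, -1.0]
width: 0.0135
lipbot [-58.4   1.3  99.6] top [ 94.4   0.8 131.4] org [ 25.8   1.  117.1] rot [  0.18 -11.75  -0.15] F [ 0.4 -0.1 -1. ] t 15.15 w 0.0135
[-0.66208519 -0.43068536  2.20720427  0.29427375  1.00182786 -0.70488282]
[ 0.49942184 -0.12486417  0.11361865]
translation [-0.0289, 0.0784, -0.0012] dr [-0.0006, 0.0006, -0.0004] rows lin 1.3380333236490274 rot 0.01932109896781424
```

View pics/wrist12.png

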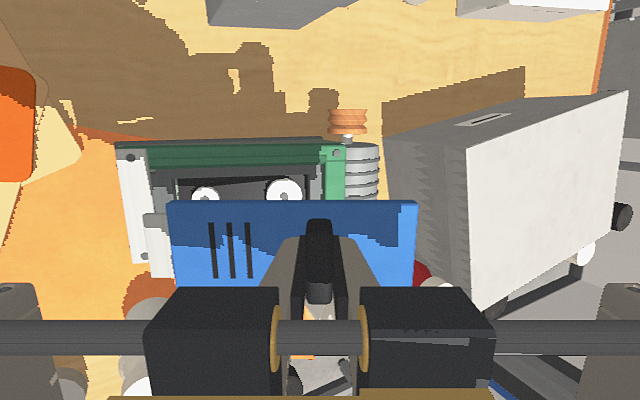

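View pics/scene12.png

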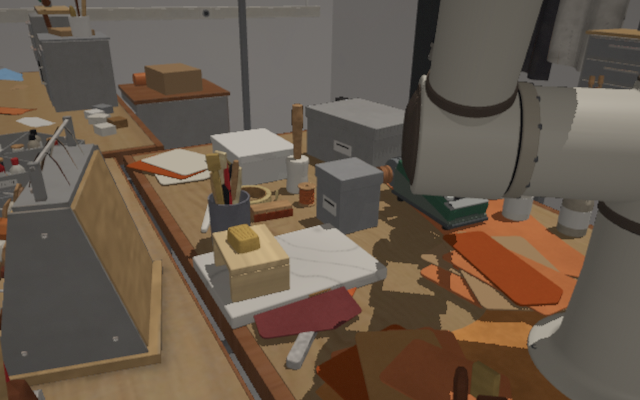

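View pics/top12.png

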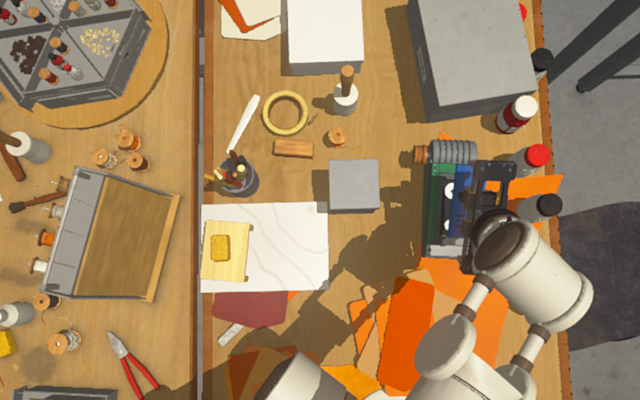

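```bash
cat > meas.py <<'E'
from h import *
def meas(c):
    """cover pose in bay frame from wrist view"""
    P=cloud(c); hsv=cv2.cvtColor(c['frame'],cv2.COLOR_RGB2HSV); m=cv2.inRange(hsv,(105,80,30),(125,255,255))
    r=np.zeros_like(m); r[150:300,130:440]=1; m*=r
    n,lab,st,_=cv2.connectedComponentsWithStats(m); m=(lab==1+np.argmax(st[1:,4])).astype(np.uint8)
    q=P[cv2.erode(m,np.ones((5,5)))>0]; o=np.nanmedian(q,0); q=q[np.isfinite(q).all(1)&(np.linalg.norm(q-o,axis=1)<.12)]
    for _ in range(3):
        o=q.mean(0); nrm=np.linalg.svd(q-o,full_matrices=False)[2][2]; nrm*=np.sign(nrm[2]); d=(q-o)@nrm; q=q[np.abs(d)<2.5*max(d.std(),.0005)]
    h,w=c['range_z'].shape; f=h/2/np.tan(np.radians(c['vfov'])/2); e=np.array(c['xyz'])
    def onpl(uv,off=0):
        uv=np.array(uv,float); dd=np.stack([(uv[:,0]-c['cx'])/f,-(uv[:,1]-c['cy'])/f,-np.ones(len(uv))],-1)@Rm(c).T
        return e+dd*(((o+off*nrm-e)@nrm)/(dd@nrm))[:,None]
    return m,o,nrm,onpl
if __name__=='__main__':
    import sys
    c=dict(np.load(sys.argv[1])); m,o,nrm,onpl=meas(c); b=Rbay()
    print('normal in bay',(b.T@nrm).round(4),'pitch',np.degrees(np.arctan2(-(b.T@nrm)[0],(b.T@nrm)[2])).round(2))
    # far(top in image) edge = +y edge; left edge = lip end; right = upper end
    T=[];L=[];Rr=[]
    ys,xs=np.nonzero(m); x0,x1=xs.min(),xs.max()
    for u in range(x0+8,x1-8):
        y=np.nonzero(m[:,u])[0]; T.append((u,y.min()-.5))
    yt=np.median([t[1] for t in T])
    for v in range(int(yt)+5,int(yt)+60):
        x=np.nonzero(m[v])[0]
        L.append((x.min()-.5,v)); Rr.append((x.max()+.5,v))
    for n,E in (('T',T),('L',L),('R',Rr)):
        q=(b.T@(onpl(E)-B0).T).T*1000; k=np.abs(q-np.median(q,0)).max(1)<90; q=q[k]
        d=np.linalg.svd(q-q.mean(0))[2][0]; print(n,np.median(q,0).round(1),'dir',d.round(3))
E
python3 meas.py wrist12.npz; python3 -c "
from h import *
t,T,s=toolaxes(); Rc=np.stack([T[:,0],T[:,2],-T[:,1]],1); o=t+T@O_T;b=Rbay()
for p in ([0,.028,.01],[-.07,.014,.01],[.07,.014,.01]): print((b.T@(o+Rc@np.array(p)-B0)*1000).round(1))"
```

```text
normal in bay [-2.051e-01  5.000e-04  9.787e-01] pitch 11.84
T [ 26.1  30.6 128.2] dir [0.979 0.001 0.205]
L [-41.5  12.4 114. ] dir [-0.002  1.    -0.001]
R [ 94.   12.5 142.4] dir [ 0.001 -1.     0.001]
[ 25.7  28.9 128.9]
[-42.8  14.7 114.4]
[ 94.2  15.  143.4]
```

Run:
```python
from h import *
c=dict(np.load('wrist12.npz')); b=Rbay()
cv2.imwrite('pics/w12c.png',cv2.resize(c['frame'][130:300,100:300,::-1],None,fx=4,fy=3.5,interpolation=cv2.INTER_CUBIC))
```

```text
(no output)
```

View pics/w12c.png

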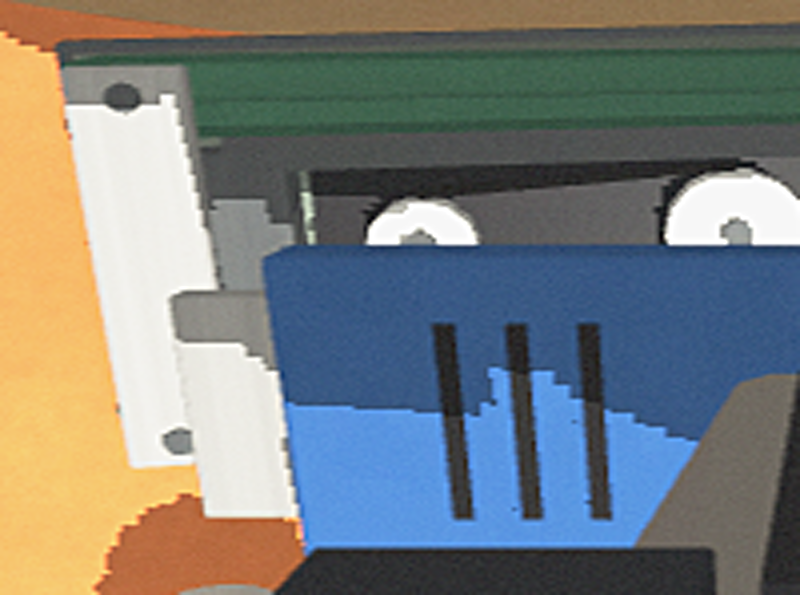

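Run:
```python
from h import *
c=dict(np.load('wrist12.npz')); b=Rbay()
f=lambda x,y:(x/4+100,y/3.5+130)
for n,uv,z in (('outer far',f(65,68),.0568),('inner far',f(187,66),.0624),('outer near',f(130,467),.0568),('inner pt',f(216,290),.0624)):
    p=ray(c,uv,z)[0]; print(n,p.round(4),(b.T@(p-B0)*1000).round(1))
```

```text
outer far [ 0.3803 -0.0684  0.0568] [-96.8  48.6  14.7]
inner far [ 0.4017 -0.0699  0.0624] [-74.7  48.6  14.9]
outer near [ 0.3717 -0.165   0.0568] [-98.3 -48.3  15. ]
inner pt [ 0.3967 -0.1227  0.0624] [-75.8  -4.3  15.2]
```

Run:
```python
from meas import *
c=dict(np.load('wrist12.npz')); m,o,nrm,onpl=meas(c); b=Rbay()
f=lambda x,y:(x/4+100,y/3.5+130)
B=lambda p:((b.T@(p-B0).T).T*1000).round(1)
print('vents',B(onpl([f(445,325),f(463,520),f(515,325),f(533,520),f(588,325),f(601,520)])))
print('lip',B(onpl([f(172,294),f(205,517),f(265,292)],-.005)))
where(); print(c['xyz'])
```

```text
vents [[-17.8  17.2 119. ]
 [-18.1 -17.  118.9]
 [ -8.3  17.2 121. ]
 [ -8.1 -17.  121. ]
 [  1.7  17.2 123. ]
 [  1.6 -17.  123. ]]
lip [[-55.8  20.8 105.9]
 [-56.5 -19.1 105.8]
 [-42.9  21.1 108.6]]
lipbot [-56.3   0.7 101.3] top [ 96.3   1.  133.6] org [ 27.8   0.9 119.1] rot [  0.09 -11.93   0.12] F [ 0.2  0.2 -1.7] t 15.3 w 0.0139
[ 0.41210516 -0.0436416   0.35869276]
```

```bash
python3 -c "
from h import *
where()
p,M=toolpose(-64,12,12,-.3); plan(p,M)"
```

```text
lipbot [-56.3   0.7 101.3] top [ 96.3   1.  133.6] org [ 27.8   0.9 119.1] rot [  0.09 -11.93   0.12] F [ 0.2  0.2 -1.7] t 15.3 w 0.0139
translation [-0.0324, 0.1071, -0.0017] dr [-0.0006, 0.0006, -0.0004] rows lin 1.7905951511152365 rot 0.01932109896781424
```

```bash
python3 -m pendant '[{"translation":[-0.01,0.03,-0.0015],"dr":[0,0,0]},{"translation":[-0.02,0.06,-0.0015],"dr":[0,0,0]},{"translation":[-0.03,0.09,-0.0015],"dr":[0,0,0]},{"translation":[-0.0324,0.1,-0.0015],"dr":[0,0,0]},{"translation":[-0.0324,0.107,-0.0015],"dr":[0,0,0]},{"translation":[-0.0324,0.107,-0.0015],"dr":[0,0,0]},{"translation":[-0.0324,0.107,-0.0015],"dr":[0,0,0]}]'
python3 -c "
from h import *
where()
c=cap('wrist','w13.png'); np.savez('w13.npz',**c);cv2.imwrite('pics/w13c.png',cv2.resize(c['frame'][130:300,100:300,::-1],None,fx=4,fy=3.5,interpolation=cv2.INTER_CUBIC))
where()
p,M=toolpose(-64,2,12,0); plan(p,M)"; python3 meas.py w13.npz
```

```text
clock: 16.0
tool_pos: [0.5086, -0.127, 0.0947]
orientation: [-1.558, -0.303, -0.415]
force: [-0.3, 0.9, -2.2]
width: 0.0137
lipbot [-61.5  -1.5  14.1] top [91.  -1.4 47. ] org [22.6 -1.4 32.2] rot [ -0.05 -12.18   0.03] F [-0.3  0.9 -2.2] t 16.0 w 0.0137
lipbot [-61.5  -1.5  14.1] top [91.  -1.4 47.1] org [22.6 -1.5 32.3] rot [ -0.06 -12.19   0.03] F [-0.3  0.3 -1.5] t 16.05 w 0.0136
translation [-0.0064, 0.0146, 0.0018] dr [0.0003, 0.0002, 0.0011] rows lin 0.25634562085539936 rot 0.023436641078754327
normal in bay [-0.2103  0.0039  0.9776] pitch 12.14
T [21.2 28.2 41.7] dir [ 0.978 -0.     0.21 ]
L [-46.3  10.1  27.3] dir [ 0.005 -1.     0.005]
R [89.2 10.  56.4] dir [-0.    -1.     0.004]
```

View pics/w13c.png

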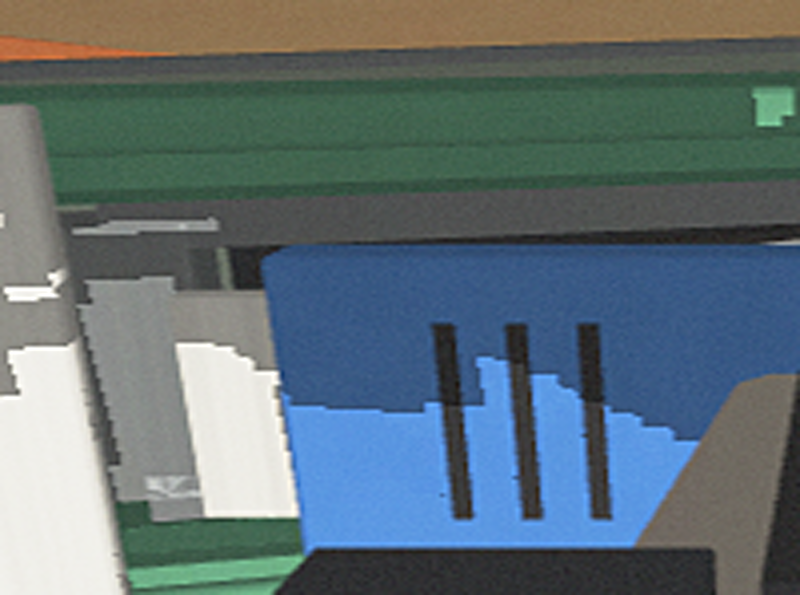

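```bash
python3 -c "
from h import *
p,M=toolpose(-66,3,12,.5); plan(p,M)"
```

```text
translation [-0.0085, 0.0128, 0.0025] dr [0.0003, 0.0002, 0.0011] rows lin 0.24983414583435243 rot 0.023436641078754327
```

```bash
python3 -m pendant '[{"translation":[-0.004,0.005,0.0025],"dr":[0,0,0]},{"translation":[-0.0085,0.01,0.0025],"dr":[0,0,0]},{"translation":[-0.0085,0.013,0.0025],"dr":[0,0,0]},{"translation":[-0.0085,0.013,0.0025],"dr":[0,0,0]},{"translation":[-0.0085,0.013,0.0025],"dr":[0,0,0]}]'
python3 -c "
from h import *
where()
c=cap('wrist','w14.png'); np.savez('w14.npz',**c);cv2.imwrite('pics/w14c.png',cv2.resize(c['frame'][130:300,60:300,::-1],None,fx=3.3,fy=3.3,interpolation=cv2.INTER_CUBIC))
where()
p,M=toolpose(-84,3,12,.5); plan(p,M)"; python3 meas.py w14.npz
```

```text
clock: 16.55
tool_pos: [0.5064, -0.1244, 0.081]
orientation: [-1.557, -0.301, -0.414]
force: [0.3, 0.6, -2.5]
width: 0.0137
lipbot [-67.2   1.    1.5] top [85.4  1.  34.1] org [16.9  1.  19.5] rot [ 1.000e-02 -1.208e+01 -2.000e-02] F [ 0.3  0.6 -2.5] t 16.55 w 0.0137
lipbot [-67.    0.9   1.6] top [85.5  0.9 34.3] org [17.1  0.9 19.6] rot [ -0.   -12.09  -0.02] F [-0.   0.6 -1.3] t 16.6 w 0.0132
translation [-0.0204, -0.0059, -0.0005] dr [0.0, -0.0001, 0.0005] rows lin 0.3405829036324647 rot 0.010701698232239987
normal in bay [-0.2086  0.0022  0.978 ] pitch 12.04
T [15.6 30.6 29.1] dir [ 0.978 -0.001  0.209]
L [-51.8  12.5  14.7] dir [ 0.011 -1.     0.005]
R [83.5 12.3 43.6] dir [ 0.003 -1.     0.003]
```

View pics/w14c.png

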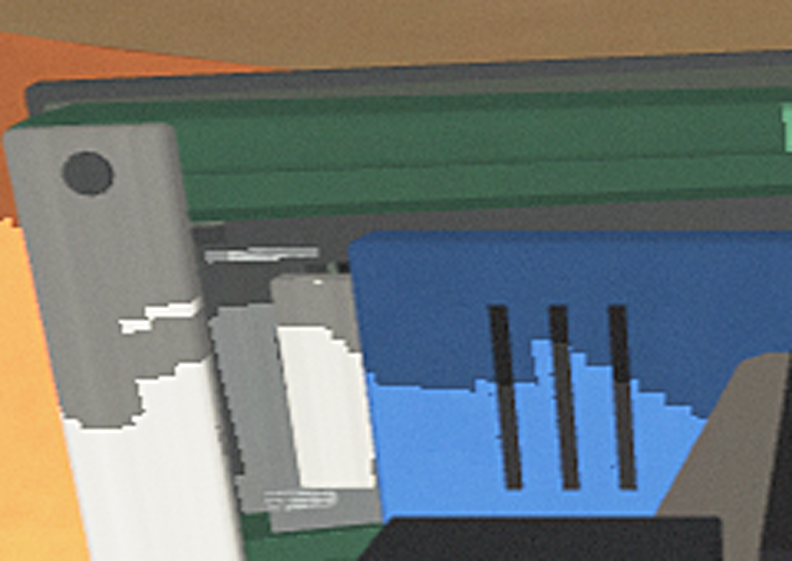

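```bash
python3 -m pendant '[{"translation":[-0.006,-0.0013,0],"dr":[0,0,0]},{"translation":[-0.012,-0.0025,0],"dr":[0,0,0]},{"translation":[-0.012,-0.0025,0],"dr":[0,0,0]}]'
python3 -c "
from h import *
where()"
python3 -m pendant '[{"translation":[-0.004,-0.0009,0],"dr":[0,0,0]},{"translation":[-0.008,-0.0017,0],"dr":[0,0,0]},{"translation":[-0.008,-0.0017,0],"dr":[0,0,0]}]'
python3 -c "
from h import *
where()
c=cap('wrist','w15.png'); np.savez('w15.npz',**c);cv2.imwrite('pics/w15c.png',cv2.resize(c['frame'][130:300,60:300,::-1],None,fx=3.3,fy=3.3,interpolation=cv2.INTER_CUBIC))
where()"; python3 meas.py w15.npz
```

```text
clock: 16.9
tool_pos: [0.4962, -0.1234, 0.0782]
orientation: [-1.557, -0.3, -0.414]
force: [0.2, -0.4, -0.6]
width: 0.014
lipbot [-77.8   1.3   1.3] top [74.7  1.2 33.9] org [ 6.3  1.2 19.3] rot [  0.02 -12.04  -0.03] F [ 0.2 -0.4 -0.6] t 16.9 w 0.014
clock: 17.2
tool_pos: [0.4902, -0.1231, 0.0768]
orientation: [-1.557, -0.3, -0.414]
force: [0.1, -0.4, -1.6]
width: 0.0134
lipbot [-84.    1.1   1.4] top [68.6  1.  34. ] org [ 0.1  1.1 19.4] rot [ 1.000e-02 -1.206e+01 -3.000e-02] F [ 0.1 -0.4 -1.6] t 17.2 w 0.0134
lipbot [-83.7   1.    1.5] top [68.8  1.  34.1] org [ 0.4  1.  19.5] rot [  0.   -12.08  -0.03] F [ 0.1 -0.8 -1.4] t 17.25 w 0.0135
normal in bay [-0.2084  0.0019  0.978 ] pitch 12.03
T [-1.5 30.7 28.9] dir [ 0.978 -0.001  0.208]
L [-68.7  12.6  14.6] dir [ 0.004 -1.     0.003]
R [66.4 12.4 43.4] dir [ 0.002  1.    -0.001]
```

View pics/w15c.png

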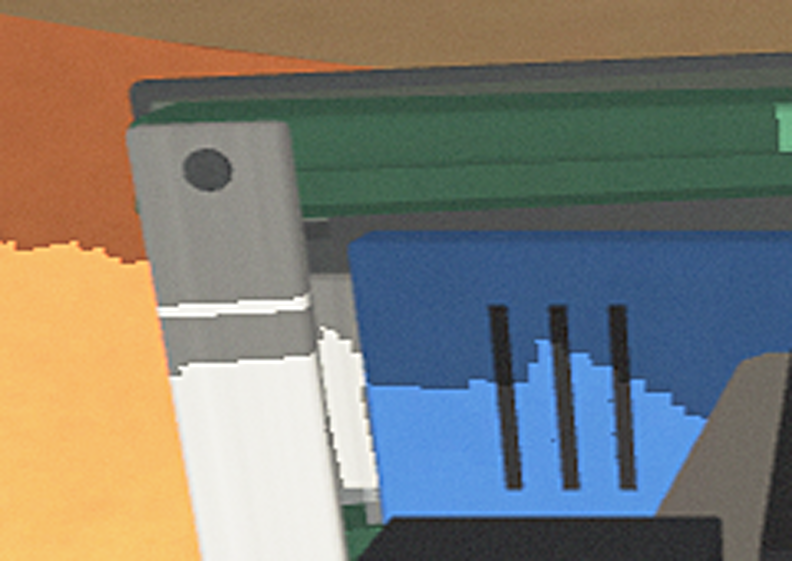

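```bash
python3 -m pendant '[{"translation":[-0.002,-0.0004,0],"dr":[0,0,0]},{"translation":[-0.0037,-0.0008,0],"dr":[0,0,0]},{"translation":[-0.0037,-0.0008,0],"dr":[0,0,0]}]'
python3 -c "
from h import *
where()
for th,z in ((9,1.2),(6,1),(4,.8),(3,.7),(2,.6),(1,.5),(0,.3)):
  print(th); p,M=toolpose(-86.5,z,th,1.0); plan(p,M)"
```

```text
clock: 17.55
tool_pos: [0.4875, -0.1229, 0.0762]
orientation: [-1.557, -0.301, -0.414]
force: [0.2, 0.2, -1.2]
width: 0.0136
lipbot [-86.7   1.1   1.5] top [65.9  1.  34.1] org [-2.6  1.  19.4] rot [ 1.000e-02 -1.207e+01 -1.000e-02] F [ 0.2  0.2 -1.2] t 17.55 w 0.0136
9
translation [-0.0011, 0.0071, -0.0001] dr [-0.0, -0.0001, 0.0171] rows lin 0.11494343139023123 rot 0.35767966468302315
6
translation [-0.0028, 0.0138, -0.0001] dr [-0.0, -0.0001, 0.0337] rows lin 0.22586708047401913 rot 0.7069204134000218
4
translation [-0.0041, 0.0184, -0.0001] dr [-0.0, -0.0001, 0.0448] rows lin 0.30108093959824267 rot 0.9397486347504781
3
translation [-0.0048, 0.0206, -0.0001] dr [-0.0, -0.0001, 0.0504] rows lin 0.33865558698104276 rot 1.0561628526658973
2
translation [-0.0055, 0.0229, -0.0001] dr [-0.0, -0.0001, 0.056] rows lin 0.37620413521436835 rot 1.1725771136830583
1
translation [-0.0063, 0.0251, -0.0001] dr [-0.0, -0.0001, 0.0615] rows lin 0.41372328573720546 rot 1.2889914061238175
0
translation [-0.0071, 0.0274, -0.0001] dr [-0.0, -0.0001, 0.0671] rows lin 0.4532078792607114 rot 1.4054057221793776
```

```bash
python3 -m pendant '[{"translation":[-0.0006,0.0036,0],"dr":[0,0,0.0085]},{"translation":[-0.0011,0.0071,0],"dr":[0,0,0.0171]},{"translation":[-0.002,0.0105,0],"dr":[0,0,0.0254]},{"translation":[-0.0028,0.0138,0],"dr":[0,0,0.0337]},{"translation":[-0.0041,0.0184,0],"dr":[0,0,0.0448]},{"translation":[-0.0041,0.0184,0],"dr":[0,0,0.0448]},{"translation":[-0.0041,0.0184,0],"dr":[0,0,0.0448]}]'
python3 -c "
from h import *
where()
c=cap('wrist','w16.png'); np.savez('w16.npz',**c);
for th,z in ((3,.7),(2,.6),(1,.5),(0,.3)):
  print(th); p,M=toolpose(-86.5,z,th,1.0); plan(p,M)"; python3 meas.py w16.npz
```

```text
clock: 18.25
tool_pos: [0.4913, -0.1231, 0.0616]
orientation: [-1.567, -0.19, -0.304]
force: [1.0, 0.9, -1.4]
width: 0.0137
lipbot [-86.3   1.1   0.7] top [69.3  1.1 11.7] org [-0.5  1.1  6.7] rot [ 0.02 -4.04  0.01] F [ 1.   0.9 -1.4] t 18.25 w 0.0137
3
translation [-0.0004, 0.0023, -0.0002] dr [-0.0001, -0.0001, 0.0058] rows lin 0.037458881722679666 rot 0.12073694453418038
2
translation [-0.0008, 0.0046, -0.0002] dr [-0.0001, -0.0001, 0.0113] rows lin 0.0750979560733521 rot 0.23713511811046314
1
translation [-0.0013, 0.0069, -0.0002] dr [-0.0001, -0.0001, 0.0169] rows lin 0.11276510746966277 rot 0.3535439998576242
0
translation [-0.0018, 0.0094, -0.0002] dr [-0.0001, -0.0001, 0.0224] rows lin 0.15241512995954645 rot 0.4699556325416056
normal in bay [-0.0697  0.0031  0.9976] pitch 4.0
T [-0.8 30.8 16.5] dir [ 0.998 -0.001  0.07 ]
L [-69.2  12.7  11.7] dir [ 0.012 -1.     0.004]
R [68.5 12.6 21.4] dir [ 0.002  1.    -0.003]
```

View pics/w16.png

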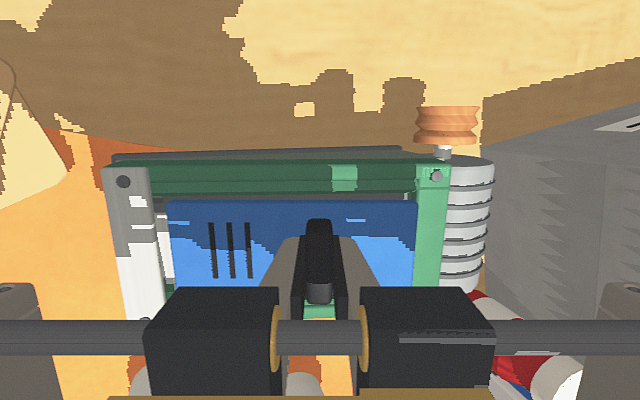

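```bash
python3 -m pendant '[{"translation":[-0.0004,0.0023,0],"dr":[0,0,0.0058]},{"translation":[-0.0008,0.0046,0],"dr":[0,0,0.0113]},{"translation":[-0.001,0.0058,0],"dr":[0,0,0.014]},{"translation":[-0.0013,0.0069,0],"dr":[0,0,0.0169]},{"translation":[-0.0013,0.0069,0],"dr":[0,0,0.0169]},{"translation":[-0.0013,0.0069,0],"dr":[0,0,0.0169]}]'
python3 -c "
from h import *
where()"
python3 -m pendant '[{"translation":[-0.0003,0.0012,0],"dr":[0,0,0.003]},{"translation":[-0.0005,0.0026,0],"dr":[0,0,0.0055]},{"translation":[-0.0005,0.0026,0],"dr":[0,0,0.0055]},{"translation":[-0.0005,0.0026,0],"dr":[0,0,0.0055]}]'
python3 -c "
from h import *
where()
c=cap('wrist','w17.png'); np.savez('w17.npz',**c);where()"; python3 meas.py w17.npz
```

```text
clock: 18.9
tool_pos: [0.4919, -0.1233, 0.056]
orientation: [-1.57, -0.148, -0.263]
force: [-0.4, -0.5, -1.4]
width: 0.0136
lipbot [-86.4   1.1   0.6] top [69.6  1.   3.2] org [-0.4  1.1  2. ] rot [ 0.01 -0.97 -0.01] F [-0.4 -0.5 -1.4] t 18.9 w 0.0136
clock: 19.3
tool_pos: [0.4924, -0.1235, 0.0542]
orientation: [-1.571, -0.135, -0.25]
force: [-0.7, 0.7, 0.8]
width: 0.0136
lipbot [-86.1   0.9   0.4] top [69.9  0.9  0.4] org [-0.1  0.9  0.4] rot [-0.01 -0.01 -0.01] F [-0.7  0.7  0.8] t 19.3 w 0.0136
lipbot [-86.1   0.9   0.4] top [69.9  0.9  0.4] org [-0.1  0.9  0.4] rot [-0.01 -0.02 -0.01] F [-0.5 -0.4  0.5] t 19.35 w 0.0139
normal in bay [7.0e-04 3.1e-03 1.0e+00] pitch -0.04
T [ 0.6 30.5 10.2] dir [ 1.    -0.001 -0.001]
L [-68.3  12.4  10.3] dir [ 0.011 -1.     0.003]
R [69.9 12.3 10.2] dir [ 0.012 -1.     0.003]
```

```bash
python3 -m pendant '[{"translation":[0,0.0008,0],"dr":[0,0,0]},{"translation":[0,0.0015,0],"dr":[0,0,0.001]},{"translation":[0,0.0015,0],"dr":[0,0,0.001]},{"translation":[0,0.0015,0],"dr":[0,0,0.001]}]'
python3 -c "
from h import *
where()"
```

```text
clock: 19.75
tool_pos: [0.4922, -0.1234, 0.0541]
orientation: [-1.571, -0.132, -0.246]
force: [-11.8, 2.5, 15.6]
width: 0.0137
lipbot [-86.2   0.8   0.8] top [69.8  0.9  0.1] org [-0.2  0.9  0.4] rot [0.   0.24 0.04] F [-11.8   2.5  15.6] t 19.75 w 0.0137
```

```bash
python3 -m pendant '[{"translation":[0,-0.0012,0],"dr":[0,0,-0.001]},{"translation":[0,-0.0012,0],"dr":[0,0,-0.001]}]' 
python3 -m pendant '[{"translation":[0,0,0],"dr":[0,0,0]},{"translation":[0,0,0],"dr":[0,0,0]},{"translation":[0,0,0],"dr":[0,0,0]},{"translation":[0,0,0],"dr":[0,0,0]},{"translation":[0,0,0],"dr":[0,0,0]}]' 0.4
python3 -m pendant '[{"translation":[0,-0.01,0],"dr":[0,0,0]},{"translation":[0,-0.03,0],"dr":[0,0,0]},{"translation":[0,-0.07,0],"dr":[0,0,0]},{"translation":[0,-0.12,0],"dr":[0,0,0]},{"translation":[0,-0.16,0],"dr":[0,0,0]},{"translation":[0,-0.2,0],"dr":[0,0,0]},{"translation":[0,-0.2,0],"dr":[0,0,0]},{"translation":[0,-0.2,0],"dr":[0,0,0]}]' 
python3 -c "
from h import *
c=cap('wrist','w18.png'); np.savez('w18.npz',**c);cap('top','t18.png')"; python3 meas.py w18.npz
```

```text
clock: 19.95
tool_pos: [0.4923, -0.1235, 0.0541]
orientation: [-1.571, -0.135, -0.25]
force: [-2.3, 0.5, 5.8]
width: 0.0138
clock: 20.45
tool_pos: [0.4921, -0.1233, 0.0536]
orientation: [-1.57, -0.134, -0.249]
force: [0.7, -1.0, 0.0]
width: 0.0365
clock: 21.25
tool_pos: [0.4538, -0.1208, 0.2098]
orientation: [-1.571, -0.136, -0.251]
force: [-0.8, 1.2, -0.2]
width: 0.0366
normal in bay [6.e-04 6.e-04 1.e+00] pitch -0.03Traceback (most recent call last):
  File "meas.py", line 27, in <module>
    L.append((x.min()-.5,v)); Rr.append((x.max()+.5,v))
              ~~~~~^^
    return umr_minimum(a, axis, None, out, keepdims, initial, where)
ValueError: zero-size array to reduction operation minimum which has no identity
```

View pics/w18.png

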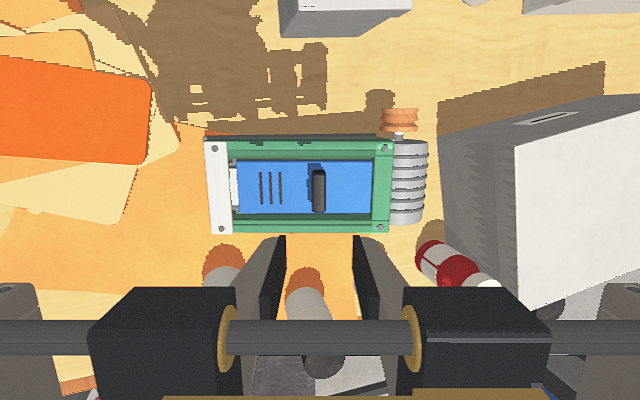

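View pics/t18.png

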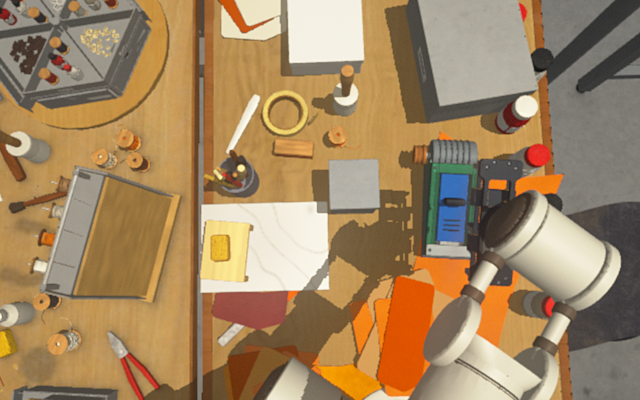

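Run:
```python
from meas import *
c=dict(np.load('w18.npz')); m,o,nrm,onpl=meas(c); b=Rbay(); B=lambda p:((b.T@(p-B0).T).T*1000).round(1)
L=[];Rr=[];T=[];Bt=[]
for v in range(168,208):
    x=np.nonzero(m[v])[0]; L.append((x.min()-.5,v)); Rr.append((x.max()+.5,v))
for u in range(250,360):
    y=np.nonzero(m[:,u])[0]; T.append((u,y.min()-.5)); Bt.append((u,y.max()+.5))
for E in (L,Rr,T,Bt): print(np.median(B(onpl(E)),0))
```

```text
[-68.5    1.15  10.3 ]
[70.4  1.  10.2]
[ 1.4 30.2 10.3]
[  0.65 -27.2   10.3 ]
```

```bash
python3 -c "
from h import *
print(arm.finish_job(), arm.sense()['clock'])"
```

```text
the job is handed in; nothing more can be done
the job is handed in; nothing more can be done
```

The cover is seated in the bay and the job was handed in at about 21.5 s of the 64 s allowed; no verdict is reported.

**What I did**
- **Drawing out:** I drew the cover out by its lip end, left it flat on the slab about 0.16 m from the riser (centre to centre), and let go.
- **Hooking and closing:** I took it by the handle and hooked the lip under the ledge with the cover tilted 12°. I swung it down in small steps onto the rails, released and backed off.

**Last checks from the wrist camera, in the bay's frame**
- **Tilt:** the cover is flush with the bay to about 0.03°.
- **Height:** the plate's top is at z ≈ 10.3 mm (10 expected), so the upper end is down.
- **Position:** it sits about 1 mm off home in x and 1.5 mm in y, with the lip edge at about x = -85 mm.
- **Other objects:** the wax, sanding block and spool look unmoved in the top view. I checked this by eye, not by measurement.

**What went wrong or disagreed**
- **First grasp:** it closed above the plate, because the real fingertips are about 30 mm above the reported TCP. I found this in the depth images and corrected for it.
- **Camera and arm readings:** they differed by up to about 2 mm.
- **Final press:** it briefly reached about 20 N. I eased off before letting go.

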